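# Swap the faulty relay, load the spares and dock the relay test sled

## Robot

A 7-joint arm with a two-finger parallel gripper is mounted at the origin on the work surface. World frame = base frame: x ahead of the robot, y to its left, z up, the work surface at z = 0. Lengths are in m, angles in degrees, forces in N, time in s.
With the tool pointing down it reaches from about 0.4 to 0.85 m from the base axis. Payload 10.4 kg.
Tool frame: the origin (TCP) lies on the front face of the gripper's body, between the roots of the fingers; the fingertips stand 73 mm ahead of it and the grasp point (between the pads) lies 54 mm ahead of it; z points along the fingers, y is the line along which they close (so a half turn about z gives the same grasp; the last joint's range is limited). The gripper opens to 85 mm and grips with 20 to 120 N. Pads are 22 mm wide; open, the fingers measure 114 mm over their backs; the gripper's body (76 mm by 85 mm) begins 54 mm behind the grasp point. The pads swing forward as they close: fully open they stand 13 mm farther back than shut.
Start: joints at [63.335, 19.034, -3.707, 83.658, 1.238, 77.344, -5.071], TCP at [0.268, -0.565, 0.304] pointing down, gripper open.
Joint ranges: [-148.97, 148.97], [-28.65, 121.19], [-84.17, 76.75], [9.2, 138.47], [-72.65, 252.65], [3.7, 117.97], [-149.18, 149.18]. Speed limits (degrees/s): [127.2, 127.2, 159.86, 159.86, 180, 180, 180].

## Interface

Orientations are given as a 3x3 rotation matrix whose columns are the frame's x, y, z axes.
In Python, from cell import telemetry, imaging, job, spotter gives the robot as it stands.
- The arm moves only by the tool apply_moves, never from a script. Its argument "plan" is a list of rows, each an object with "travel": the shift along the world's x, y, z in mm, a list of three; "rotation": the turn, a rotation vector about the world's x, y, z in degrees, a list of three; "fingers": the opening, from 0 (shut) to 1 (fully open). A call has 1 to 20 rows; each row is the pose to reach, as a shift and turn from the pose commanded when the call began; what a row does not reach only later rows make up. A row lasts 1/12 s, in which the tool goes at most 41.7 mm and 7.16 degrees, less where a joint would pass 70% of its speed; a pose out of reach is approached as far as the arm can. A call with a gripper value outside its range is refused whole. The fingers move at their own pace and stop on an object; "grip_force" is the grip in N (left out, the last holds). Time passes only in rows, so rows that repeat a pose let the fingers close. It gives the time, the measured TCP pose, the force, the opening and the grip force at its end, in the units of the state.
- telemetry.read_state(): the state, without advancing time (a new reading comes with each control period).
- imaging.snapshot(name): name is "side" or "top"; returns the picture (384x512x3 uint8, red, green, blue); there is no depth.
- imaging.get_calibration(name): a dict with "fx", "fy", "cx", "cy" (pixels), "rvec" (rotation vector, rad) and "tvec" (3), from world to camera coordinates, as OpenCV has them. Camera axes: x right, y down, z forward; pixel columns grow to the right and rows downward; lengths in m; the calibration is good to about 2 mm. A picture is of the moment at which its call begins. get_calibration takes no time and is no camera call.
- job.close_job(): hands the job in; it is judged then, once.
Trained networks look in the newest picture that a camera, given by its name, has taken for a name from the list of things; names that differ only in an ending like _2 or _b are one class to them, and where a whole thing is asked for, a point or a joint stands for the part that bears it (a point fixed in the world has none). Each returns a list of dicts, best first, with "confidence" (0 to 1); they miss things now and then, are a little off and sometimes report something else, mostly with a low value. They report only what shows in the picture. A call takes as long as a camera call. They do not tell look-alikes from the thing itself.
- spotter.outline_of(camera, query): "mask" (384x512 bool, what is visible of it) and "position" ([column, row] as shares, 0 to 1, of the picture: columns of its width, rows of its height, amid what is visible of it).
- spotter.pinpoint(camera, query): "position" ([column, row] as shares, 0 to 1, of the picture: columns of its width, rows of its height: a listed point, or the origin of a listed thing).
The state is a dict: "t": time; "joint_pos": joint angles; "qvel": joint speeds; "joint_efforts": joint torques, N m; "eef_pos": TCP position; "tool_rot": TCP orientation; "force": force on the tool from outside, world axes, zero at the start; "moment": the same for the moment, N m; "opening": finger opening in m; "grip_force": force on a finger pad.
Only numpy, scipy, OpenCV 4.12 (cv2) and the standard library are available. Lean on these libraries where they do the work, as an engineer would, in place of code of your own. Each camera call takes 0.05 s, during which the arm holds its last target. There are 200 camera calls.

## Task

Get the relay tester going: wind its red handwheel until the green sled is fully out against the yellow stops, pull the red faulty relay and put it in the orange scrap tray, and plug every blue spare relay lying on the bench fully home into the empty sockets, leaving the blue relay that is already plugged in where it is. Then wind the sled back in under the clear hood until it touches the black dock stop, and only after that throw the power lever on the white strip over to on. Leave the other things on the bench alone.

Things in the scene. Friction and masses are not known exactly. Their poses are not given: they have to be found in the camera images.
- station: Fixed tester: grey base plate 240 mm (x) by 345 mm (y), 12 mm thick; origin on the bench at the middle of the plate's x and of the sled's place when fully out. The sled runs along this y axis: +y is out (yellow stops, handwheel), -y is in (hood, dock).
- dock_stop (a point): Middle of the face of the black dock stop (160 mm long) that the sled's edge meets, at station y = -118 mm, under the hood.
- load_stop (a point): Point midway between the two yellow stops, on the line of the faces that the sled's edge meets, at station y = +30 mm; stops at x = +-70 mm, 34 mm high.
- hood (a point): Centre of the top of the clear flat hood roof, 240 (x) x 85 (y) mm, from station y = -140 to -55 mm, top 96 mm and underside 90 mm above the bench, on four steel legs at station x = +-117 mm. It covers the relays when the sled is docked.
- sled: Green socket block 220 (x) x 60 (y) x 26 mm, same heading as the station; origin at the centre of its underside, 14 mm above the bench. Origin at station y = 0 when against the yellow stops, -88 mm when against the dock stop. Starts part-way in, moves only with the handwheel (40 mm per turn), stays where left. Four sockets in a row at its x = -75, -25, +25, +75 mm, y = 0.
- socket1 (a point): Centre of the mouth of the first of the four equal socket holes in the sled's top, at sled x = -75 mm, 40 mm above the bench; hole 38 mm (sled x) by 34 mm (sled y), 12 mm deep. A relay fully home has its underside 12 mm below this point (14 mm above the sled's origin) and stands 24 mm out of the sled; its x axis lies along the sled's x.
- wheel_axis (a point): Centre of the red handwheel's upper face, on its vertical axis, at station x = 0, y = +135 mm, 56 mm above the bench. The wheel is a disc of 104 mm diameter, 10 mm thick, with a hub standing 6 mm above the face.
- crank_grip (a point): Point to grip on the axis of the upright black crank knob (18 mm diameter, 44 mm tall, top 100 mm above the bench), which stands 42 mm from the wheel's axis and spins freely on the wheel; this point is 84 mm above the bench, 16 mm below the knob's top. Turning takes about 3 to 8 N at the knob; at a stop the wheel goes solid.
- wheel (a joint): Turn of the handwheel in rad, 0 at the start, no end stops of its own: grows anticlockwise seen from above, which winds the sled out (+y of the station); clockwise winds it in. 2 pi = 40 mm of sled.
- good: Blue relay with a silver top that already sits in a socket and stays there. 40 (x) x 36 (y) x 36 mm tall, 70 g, bottom-heavy: the lower 12 mm is a plug foot 36 (x) x 32 (y) mm with chamfered bottom edges, above it a 40 x 36 mm body. Origin: centre of the foot's underside; z up; the same turned half round.
- faulty: Faulty relay, red with a black top, sitting in one of the sockets at the start; it lifts out freely. 40 (x) x 36 (y) x 36 mm tall, 70 g, bottom-heavy: the lower 12 mm is a plug foot 36 (x) x 32 (y) mm with chamfered bottom edges, above it a 40 x 36 mm body. Origin: centre of the foot's underside; z up; the same turned half round.
- spare1: Blue spare relay with a silver top, standing upright on the bench (may be absent). 40 (x) x 36 (y) x 36 mm tall, 70 g, bottom-heavy: the lower 12 mm is a plug foot 36 (x) x 32 (y) mm with chamfered bottom edges, above it a 40 x 36 mm body. Origin: centre of the foot's underside; z up; the same turned half round.
- spare2: Blue spare relay with a silver top, standing upright on the bench (may be absent). Same as spare1.
- spare3: Blue spare relay with a silver top, standing upright on the bench (may be absent). Same as spare1.
- tray: Fixed orange open scrap tray, 120 (x) x 140 (y) x 32 mm outside, walls and floor 4-5 mm; origin at the centre of its underside on the bench.
- power (a joint): Power lever angle in rad: 0 = off, leaning to the strip's -x; 1.0 = on, leaning to the strip's +x. It stays where it is left and moves with about 1.5 N at its tip.
- power_tip (a point): Centre of the red ball (26 mm diameter) at the end of the power lever; the lever is 50 mm long and pivots 60 mm above the bench in the middle of the strip, about the strip's y axis.
- strip: Fixed white power strip, 300 (x) x 62 (y) x 38 mm, origin at the centre of its underside; a black lever block 70 x 50 mm, 25 mm tall, sits in the middle of its top; a black plug stands on its +x end, 59 mm above the bench.
- bottle: Bystander: clear bottle with white cap, 56 mm diameter, 150 mm tall; origin at its foot.
- fluxpot: Bystander: small round clear pot with a white lid, 52 mm diameter, 35 mm tall.
- driver: Bystander: blue-handled screwdriver, 170 mm long, lying.
- spool: Bystander: silver spool, 52 mm diameter, 40 mm tall.
- taperoll: Bystander: black tape roll, 70 mm diameter, 18 mm tall.
Things that resemble listed ones, but are neither listed nor needed, are in the scene too. There is more than one size of the tray; the job needs the smaller.

How it is judged (in metres and radians):
On the way, in this order (a step that is already met when the one before it is completed fails the run):
1. the sled is wound out against the yellow stops (within 2.5 mm) (y of sled in the frame of station above -0.0025 m), for 0.2 s.
2. the faulty relay is in the scrap tray and every spare is plugged home (x of faulty in the frame of tray between -0.056 and 0.056 m and y of faulty in the frame of tray between -0.066 and 0.066 m and z of faulty in the frame of tray below 0.035 m and x of good in the frame of sled between -0.09 and 0.09 m and y of good in the frame of sled between -0.006 and 0.006 m and z of each of good, spare1, spare2, spare3 in the frame of sled below 0.0165 m and angle between each of good, spare1, spare2, spare3's own z axis and vertical below 0.08 rad and x of spare1 in the frame of sled between -0.09 and 0.09 m and y of spare1 in the frame of sled between -0.006 and 0.006 m and x of spare2 in the frame of sled between -0.09 and 0.09 m and y of spare2 in the frame of sled between -0.006 and 0.006 m and x of spare3 in the frame of sled between -0.09 and 0.09 m and y of spare3 in the frame of sled between -0.006 and 0.006 m), for 0.3 s.
3. the sled is wound in against the black dock stop (within 2.5 mm) (y of sled in the frame of station below -0.0855 m), for 0.2 s.
4. the power lever is thrown to on (value of joint power above 0.85 rad), for 0.2 s.
At the end, for the whole second after the job is handed in: The sled touches the dock stop (within 2.5 mm), the power lever is on (over 0.85 rad), the faulty relay lies in the scrap tray, and the good relay and every spare present are plugged home in sockets of the sled (underside within 2.5 mm of the socket floor, tilt under 0.08 rad), all at rest (all of step 2 and y of sled in the frame of station below -0.0855 m and value of joint power above 0.85 rad and linear speed of each of good, faulty, spare1, spare2, spare3 below 0.02 m/s).
It fails at once if the power lever is thrown while the sled is not docked (value of joint power above 0.5 rad and y of sled in the frame of station above -0.08 m).
It fails at once if the good relay is pulled out of its socket (z of good in the frame of sled above 0.03 m).
It fails at once if a bystander is pushed more than 5 cm or moved away (distance of any of bottle, fluxpot, driver, spool, taperoll from where it was at the start of the episode above 0.05 m).
Of spare1, spare2, spare3 only 2 to 3 are there at a start; the rules pass over those that are not, and their reading is None.
At some moment in a run one of spare1, spare2, spare3 may be knocked a few centimetres aside while the robot is not near it.
Once in a run the grip may slacken for a moment while it holds something.
It also fails if it takes over 208 s, if anything falls off the work surface, if the arm or the gripper's body presses on something with over 40 N, if the wrist force passes 120 N, or if a joint passes its speed limit or range.

## Working session

There is one attempt and no reset: what is moved stays moved. The work goes in short steps, Python scripts to look and compute and a tool call to move; the robot and the scene stay as the last step left them, time stands still between calls to the robot, and variables do not carry over. Pictures are saved under pics/ and viewed, at most 14 in all, crops included, and the job is handed in when it is done.

Besides the shell and the picture viewer there is one more tool, called as name(argument=value, ...), one argument or row to a line, values as JSON. apply_moves: Moves the arm, as the interface text tells. Its arguments: {"type":"object","properties":{"plan":{"type":"array"},"grip_force":{"type":"number"}},"required":["plan"]}

```bash
mkdir -p pics
cat > h.py <<'E'
import numpy as np, cv2
from cell import telemetry, imaging, job, spotter
def cal(n):
    c=imaging.get_calibration(n); K=np.array([[c['fx'],0,c['cx']],[0,c['fy'],c['cy']],[0,0,1.]])
    R=cv2.Rodrigues(np.array(c['rvec'],float))[0]; return K,R,np.array(c['tvec'],float).ravel()
def ray(n,uv):
    K,R,t=cal(n); d=R.T@np.linalg.solve(K,[uv[0],uv[1],1.]); return -R.T@t,d
def onz(n,uv,z):
    o,d=ray(n,uv); return o+d*(z-o[2])/d[2]
def proj(n,P):
    K,R,t=cal(n); q=(np.atleast_2d(P)@R.T+t)@K.T; return q[:,:2]/q[:,2:]
def tri(ua,ub):
    o1,d1=ray('side',ua);o2,d2=ray('top',ub)
    s=np.linalg.lstsq(np.c_[d1,-d2],o2-o1,rcond=None)[0]
    a,b=o1+s[0]*d1,o2+s[1]*d2; return (a+b)/2,np.linalg.norm(a-b)
def snap(n,f=None):
    im=imaging.snapshot(n)
    if f: cv2.imwrite('pics/'+f,im[:,:,::-1])
    return im
def pin(n,q):
    return [(np.array(r['position'])*[512,384],r['confidence']) for r in spotter.pinpoint(n,q)]
E
python3 - <<'E'
from h import *
for n in('side','top'):
    snap(n,n+'0.png'); K,R,t=cal(n); print(n,K[0,0],-R.T@t,R[2])
for q in ['station','load_stop','dock_stop','wheel_axis','crank_grip','sled','socket1','good','faulty','spare1','tray','power_tip','strip']:
  for n in('top','side'):
    print(q,n,[(p.round(1).tolist(),round(c,2)) for p,c in pin(n,q)][:5])
E
```

```text
side 499.15124563128603 [-0.00529101  1.05384793  0.98245618] [ 0.36202159 -0.72073652 -0.59116768]
top 434.5654013430665 [ 0.41258739 -0.02622473  1.37825521] [ 0.11080536 -0.00352667 -0.99383587]
station top [([225.0, 181.7], 0.75), ([290.5, 259.4], 0.39)]
station side [([233.3, 230.0], 0.86), ([227.4, 228.9], 0.67), ([310.1, 197.4], 0.27)]
load_stop top [([213.6, 178.3], 0.85)]
load_stop side [([227.4, 230.3], 0.83)]
dock_stop top [([261.8, 176.4], 0.71)]
dock_stop side [([246.8, 203.1], 0.64), ([292.3, 260.6], 0.22)]
wheel_axis top [([181.7, 176.3], 0.67), ([228.5, 116.5], 0.39)]
wheel_axis side [([205.9, 244.7], 0.84)]
crank_grip top [([178.2, 188.9], 0.46)]
crank_grip side [([215.2, 244.0], 0.44)]
sled top [([247.1, 178.0], 0.89)]
sled side [([238.3, 215.2], 0.68)]
socket1 top [([239.8, 196.1], 0.58)]
socket1 side [([260.9, 218.0], 0.84)]
good top []
good side [([216.7, 241.2], 0.72), ([257.6, 216.7], 0.47)]
faulty top [([241.6, 172.0], 0.63)]
faulty side [([228.1, 213.3], 0.45)]
spare1 top [([338.0, 207.8], 0.67), ([320.1, 225.7], 0.64)]
spare1 side [([311.0, 196.1], 0.59), ([303.4, 182.3], 0.47)]
tray top [([323.1, 169.3], 0.95), ([363.9, 271.9], 0.94)]
tray side [([269.6, 181.5], 0.86), ([368.2, 183.8], 0.78), ([332.6, 218.6], 0.66), ([200.9, 276.4], 0.65), ([203.8, 248.2], 0.6)]
power_tip top [([218.0, 248.6], 0.69), ([115.4, 208.4], 0.66)]
power_tip side [([200.0, 280.3], 0.44)]
strip top [([127.6, 201.9], 0.87)]
strip side [([260.8, 217.7], 0.74), ([190.9, 311.9], 0.58), ([229.6, 215.7], 0.19)]
```

View pics/top0.png

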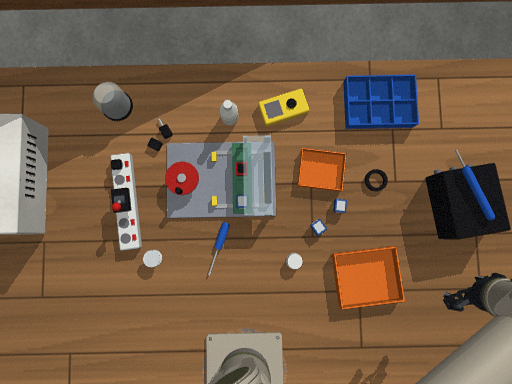

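View pics/side0.png

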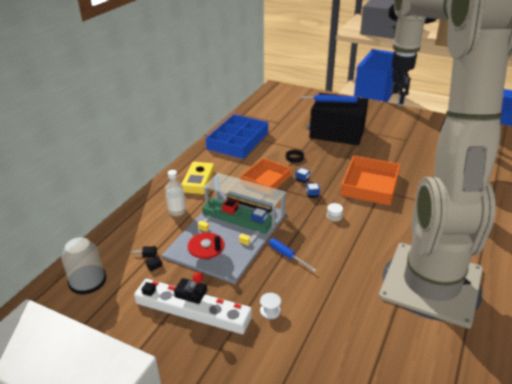

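Top view: small orange tray at (323,169) and a larger one at (368,277). The two blue spares are at (340,206) and (319,228). The station is around (220,178), with faulty at (241,169) and good at (241,201). The power strip is at (126,201), with its lever ball at (117,206). Next I'll fit the poses and check them with an overlay.

```bash
cat > m.py <<'E'
from h import *
from scipy.optimize import least_squares
top=cv2.imread('pics/top0.png'); side=cv2.imread('pics/side0.png')
def blobs(im,lo,hi,roi,amin=6):
    hsv=cv2.cvtColor(im,cv2.COLOR_BGR2HSV); m=cv2.inRange(hsv,np.array(lo),np.array(hi))
    x0,y0,x1,y1=roi; mm=np.zeros_like(m); mm[y0:y1,x0:x1]=m[y0:y1,x0:x1]
    n,l,s,c=cv2.connectedComponentsWithStats(mm)
    return [(c[i].round(1).tolist(),int(s[i,4]),s[i,:4].tolist()) for i in range(1,n) if s[i,4]>=amin]
if __name__=='__main__':
    print('yel',blobs(top,(20,120,100),(35,255,255),(160,140,280,220)),blobs(side,(20,120,100),(35,255,255),(180,200,290,260)))
    print('red',blobs(top,(0,150,80),(8,255,255),(100,140,280,220)))
    for c in [(338,207.8),(320,225.7)]: print('spare',onz('top',c,0.0))
    E=[('wheel',(181.7,177.5),.056),('load',(213.6,178.3),.034)]
    # station fit: wheel blob & yellow stops
    print(onz('top',(181.7,177.5),.056))
    for r in [('top',(213.7,156.5)),('top',(213.7,201))]: print(onz(r[0],r[1],.034))
    print('tray',onz('top',(323.1,169.3),0),onz('top',(363.9,271.9),0))
    print('crank',tri((215.2,244),(178.2,188.9)),'tip',tri((200,280.3),(115.4,208.4)),'strip',tri((190.9,311.9),(127.6,201.9)))
    print('tip side red',blobs(side,(0,150,80),(8,255,255),(130,255,260,330)))
    c=cv2.resize(top[128:254,105:285],None,fx=4.4,fy=4.4,interpolation=cv2.INTER_CUBIC); cv2.imwrite('pics/c1.png',c)
E
python3 m.py
```

```text
yel [([213.5, 156.1], 53, [211, 152, 6, 9]), ([214.0, 200.5], 50, [212, 196, 5, 10])] [([202.8, 225.8], 77, [198, 222, 10, 9]), ([244.3, 239.2], 77, [240, 235, 10, 10])]
red [([126.0, 163.2], 16, [125, 161, 3, 6]), ([181.7, 177.1], 745, [165, 162, 34, 33]), ([237.6, 170.4], 28, [236, 162, 7, 14]), ([241.0, 162.5], 6, [240, 162, 3, 2]), ([127.6, 177.9], 17, [126, 176, 4, 5]), ([116.0, 206.4], 59, [112, 202, 9, 9])]
spare [ 0.49226749 -0.3077487   0.        ]
spare [ 0.43681009 -0.24849021  0.        ]
[0.59134818 0.17933737 0.056     ]
[0.65880296 0.08230354 0.034     ]
[0.51890642 0.08373432 0.034     ]
tray [ 0.6166373  -0.26515486  0.        ] [ 0.29044483 -0.38025845  0.        ]
crank (array([0.55606418, 0.18790421, 0.07441507]), np.float64(0.0036800580667112792)) tip (array([0.49608297, 0.36117756, 0.1209575 ]), np.float64(5.260136753058606e-05)) strip (array([ 0.52813592,  0.36356555, -0.00588729]), np.float64(0.007976914717937529))
tip side red [([204.9, 256.0], 59, [194, 255, 23, 4]), ([197.6, 277.1], 107, [192, 272, 12, 12]), ([154.7, 282.8], 10, [153, 282, 4, 3]), ([171.4, 287.4], 16, [169, 286, 6, 4]), ([219.5, 300.5], 13, [217, 299, 5, 4]), ([237.1, 305.3], 14, [235, 304, 5, 4])]
```

View pics/c1.png

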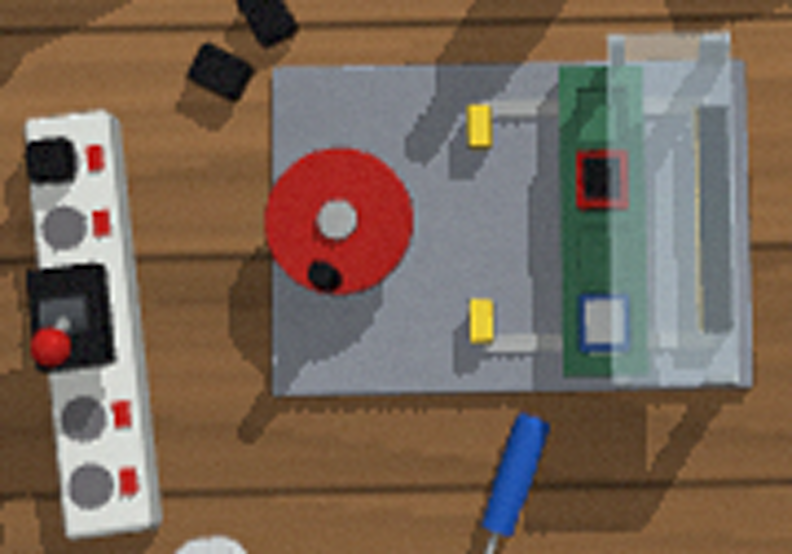

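The crop shows the hub at image (181.6,177.8) and the crank knob top at (178.9,190.5). Sled relays: faulty at (241.8,168.9), good at (242.3,201.2), and empty sockets at about (241.8,153) and (241.8,185). The lever ball is at (116.5,207), on the strip end without the plug, so it is off. Tray candidates are (323,169), about 45x40 px, and (368,277), about 65x58 px. The first fits 120x140 mm.

```bash
cat > fit.py <<'E'
from m import *
def S(p,P):
    c,s=np.cos(p[2]),np.sin(p[2]); P=np.atleast_2d(P); return np.c_[P[:,0]*c-P[:,1]*s+p[0],P[:,0]*s+P[:,1]*c+p[1],P[:,2]]
# yellow stops tops (depth unknown d behind face), hub
P=lambda d:np.array([[.07,.03+d,.034],[-.07,.03+d,.034],[0,.135,.062]])
def r(p):
    t=proj('top',S(p,P(p[3])))-[[213.5,156.1],[214,200.5],[181.6,177.8]]
    return t.ravel()
f=least_squares(r,[.59,.05,0,.008]); p=f.x; print('station',p,f.fun.round(1))
print('side stops',proj('side',S(p,P(p[3]))))
for c in [(242.3,201.2),(241.8,168.9)]:
    w=onz('top',c,.064); print('relay in station',S([0,0,-p[2]],[[w[0]-p[0],w[1]-p[1],0]]),w)
k=onz('top',(178.9,190.5),.1); ax=S(p,[[0,.135,0]])[0]; print('knob',k,'axis',ax,np.hypot(*(k-ax)[:2]),np.degrees(np.arctan2(*(k-ax)[1::-1])))
print(r(p))
for q in ['spare1','tray']:
  for o in spotter.outline_of('top',q)[:4]:
    m=o['mask'].astype(np.uint8); pts=cv2.findNonZero(m).reshape(-1,2)
    rr=cv2.minAreaRect(cv2.convexHull(pts)); print(q,o['confidence'],rr,m.sum())
# spare tops: silver, low saturation
for x0,y0 in [(328,195),(307,215)]:
    sub=top[y0:y0+24,x0:x0+24]; hsv=cv2.cvtColor(sub,cv2.COLOR_BGR2HSV)
    m=((hsv[...,2]>120)&(hsv[...,0]>85)|((hsv[...,2]>140)&(hsv[...,1]<70))).astype(np.uint8)
    n,l,s,c=cv2.connectedComponentsWithStats(m); i=1+np.argmax(s[1:,4]); pts=cv2.findNonZero((l==i).astype(np.uint8)).reshape(-1,2)+[x0,y0]
    rr=cv2.minAreaRect(pts.astype(np.float32)); bx=cv2.boxPoints(rr); print('sp',rr,s[i,4]); print(onz('top',rr[0],.036),[onz('top',b,.036)[:2].round(3).tolist() for b in bx])
s=telemetry.read_state(); print(s['t'],s['eef_pos'],np.array(s['tool_rot']).round(3).tolist(),s['opening'])
a=cv2.resize(top[140:250,290:365],None,fx=5,fy=5,interpolation=cv2.INTER_CUBIC); cv2.imwrite('pics/c2.png',a)
E
sed -i "s/^    c=cv2.resize.*//" m.py; python3 fit.py
```

```text
station [0.59027717 0.04371698 0.00320874 0.00913667] [-0.1 -0.   0.1  0.1 -0.  -0.1]
side stops [[204.18391722 223.22503129]
 [245.5724791  236.44392276]
 [207.27162605 241.93277752]]
relay in station [[-0.07619762 -0.04885796  0.        ]] [ 0.51423672 -0.00538523  0.064     ]
relay in station [[ 0.02278006 -0.04938146  0.        ]] [ 0.61321557 -0.00559114  0.064     ]
knob [0.54680218 0.18085023 0.1       ] axis [0.589844   0.17871628 0.        ] 0.04309468456681302 177.16169597427114
[-0.05135858 -0.01915502  0.05244553  0.09243739 -0.00163793 -0.07304589]
spare1 0.69 ((339.5, 206.0), (12.0, 11.0), 90.0) 141
spare1 0.57 ((318.1153564453125, 226.92306518554688), (13.867505073547363, 12.480754852294922), 56.30992889404297) 172
tray 0.9 ((321.33282470703125, 169.61532592773438), (45.88785171508789, 38.972198486328125), 6.581944942474365) 1764
tray 0.62 ((367.2326965332031, 277.17327880859375), (58.04033660888672, 66.7282943725586), 81.67434692382812) 3723
sp ((340.5, 205.0), (12.0, 11.0), 90.0) 135
[ 0.49869885 -0.30849433  0.036     ] [[0.518, -0.292], [0.517, -0.326], [0.48, -0.325], [0.48, -0.291]]
sp ((318.4400329589844, 226.4199981689453), (13.200000762939453, 10.600000381469727), 53.13010025024414) 140
[ 0.43406572 -0.23780227  0.036     ] [[0.441, -0.213], [0.46, -0.24], [0.427, -0.263], [0.408, -0.236]]
1.5 [ 0.26782503 -0.56473049  0.30394173] [[0.904, 0.428, 0.0], [0.428, -0.904, -0.0], [0.0, 0.0, -1.0]] 0.08510457324317033
```

View pics/c2.png

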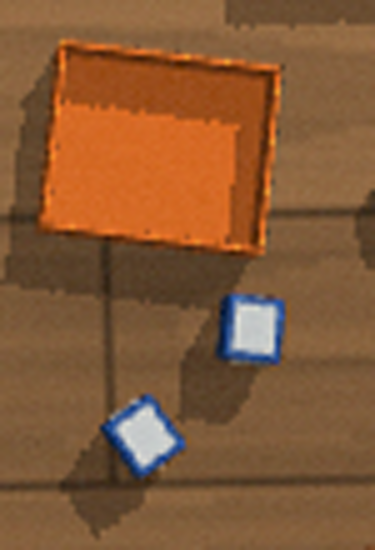

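The crop confirms the small tray at image (321,170), the axis-aligned spare A at (340.4,205.8) and the rotated spare B at (318.6,227.2). All three differ clearly from the other items. Next I go above the crank knob.

apply_moves(
  plan=[
    {"travel": [280, 746, -84], "rotation": [0, 0, -25.2], "fingers": 0.6},
    {"travel": [280, 746, -84], "rotation": [0, 0, -25.2], "fingers": 0.6},
    {"travel": [280, 746, -84], "rotation": [0, 0, -25.2], "fingers": 0.6},
    {"travel": [280, 746, -84], "rotation": [0, 0, -25.2], "fingers": 0.6},
    {"travel": [280, 746, -84], "rotation": [0, 0, -25.2], "fingers": 0.6},
    {"travel": [280, 746, -84], "rotation": [0, 0, -25.2], "fingers": 0.6},
    {"travel": [280, 746, -84], "rotation": [0, 0, -25.2], "fingers": 0.6},
    {"travel": [280, 746, -84], "rotation": [0, 0, -25.2], "fingers": 0.6},
    {"travel": [280, 746, -84], "rotation": [0, 0, -25.2], "fingers": 0.6},
    {"travel": [280, 746, -84], "rotation": [0, 0, -25.2], "fingers": 0.6},
    {"travel": [280, 746, -84], "rotation": [0, 0, -25.2], "fingers": 0.6},
    {"travel": [280, 746, -84], "rotation": [0, 0, -25.2], "fingers": 0.6},
    {"travel": [280, 746, -84], "rotation": [0, 0, -25.2], "fingers": 0.6},
    {"travel": [280, 746, -84], "rotation": [0, 0, -25.2], "fingers": 0.6},
    {"travel": [280, 746, -84], "rotation": [0, 0, -25.2], "fingers": 0.6},
    {"travel": [280, 746, -84], "rotation": [0, 0, -25.2], "fingers": 0.6},
    {"travel": [280, 746, -84], "rotation": [0, 0, -25.2], "fingers": 0.6},
    {"travel": [280, 746, -84], "rotation": [0, 0, -25.2], "fingers": 0.6},
    {"travel": [280, 746, -84], "rotation": [0, 0, -25.2], "fingers": 0.6},
    {"travel": [280, 746, -84], "rotation": [0, 0, -25.2], "fingers": 0.6},
  ],
)

```text
t: 3.17
eef_pos: [0.5477, 0.188, 0.2194]
tool_rot: [[1.0, 0.009, -0.0], [0.009, -1.0, 0.004], [-0.0, -0.004, -1.0]]
force: [-1.1, -0.0, -0.4]
opening: 0.0517
grip_force: 0.0
```

apply_moves(
  plan=[
    {"travel": [0, 0, -30], "rotation": [0, 0, 0], "fingers": 0.6},
    {"travel": [0, 0, -60], "rotation": [0, 0, 0], "fingers": 0.6},
    {"travel": [0, 0, -82], "rotation": [0, 0, 0], "fingers": 0.6},
    {"travel": [0, 0, -82], "rotation": [0, 0, 0], "fingers": 0.6},
    {"travel": [0, 0, -82], "rotation": [0, 0, 0], "fingers": 0.0},
    {"travel": [0, 0, -82], "rotation": [0, 0, 0], "fingers": 0.0},
    {"travel": [0, 0, -82], "rotation": [0, 0, 0], "fingers": 0.0},
    {"travel": [0, 0, -82], "rotation": [0, 0, 0], "fingers": 0.0},
    {"travel": [0, 0, -82], "rotation": [0, 0, 0], "fingers": 0.0},
    {"travel": [0, 0, -82], "rotation": [0, 0, 0], "fingers": 0.0},
  ],
  grip_force=30,
)

```text
t: 4.0
eef_pos: [0.5487, 0.1822, 0.1401]
tool_rot: [[1.0, 0.003, 0.003], [0.003, -1.0, 0.001], [0.003, -0.001, -1.0]]
force: [-1.4, 2.6, 7.3]
opening: 0.0172
grip_force: 29.5
```

apply_moves(
  plan=[
    {"travel": [0.7, -10.9, 0], "rotation": [0, 0, 0], "fingers": 0},
    {"travel": [4.2, -21.3, 0], "rotation": [0, 0, 0], "fingers": 0},
    {"travel": [10.2, -30.5, 0], "rotation": [0, 0, 0], "fingers": 0},
    {"travel": [18.4, -37.7, 0], "rotation": [0, 0, 0], "fingers": 0},
    {"travel": [28.2, -42.6, 0], "rotation": [0, 0, 0], "fingers": 0},
    {"travel": [39, -44.8, 0], "rotation": [0, 0, 0], "fingers": 0},
    {"travel": [49.9, -44.1, 0], "rotation": [0, 0, 0], "fingers": 0},
    {"travel": [60.3, -40.6, 0], "rotation": [0, 0, 0], "fingers": 0},
    {"travel": [69.5, -34.6, 0], "rotation": [0, 0, 0], "fingers": 0},
    {"travel": [76.7, -26.4, 0], "rotation": [0, 0, 0], "fingers": 0},
    {"travel": [81.6, -16.6, 0], "rotation": [0, 0, 0], "fingers": 0},
    {"travel": [83.8, -5.8, 0], "rotation": [0, 0, 0], "fingers": 0},
    {"travel": [83.8, -5.8, 0], "rotation": [0, 0, 0], "fingers": 0},
    {"travel": [83.8, -5.8, 0], "rotation": [0, 0, 0], "fingers": 0},
    {"travel": [83.8, -5.8, 0], "rotation": [0, 0, 0], "fingers": 0},
  ],
)

```text
t: 5.25
eef_pos: [0.6324, 0.1768, 0.1402]
tool_rot: [[1.0, 0.004, 0.003], [0.004, -1.0, 0.002], [0.003, -0.002, -1.0]]
force: [-0.9, 3.1, 6.1]
opening: 0.0174
grip_force: 30.8
```

apply_moves(
  plan=[
    {"travel": [-0.7, 10.9, 0], "rotation": [0, 0, 0], "fingers": 0},
    {"travel": [-4.2, 21.3, 0], "rotation": [0, 0, 0], "fingers": 0},
    {"travel": [-10.2, 30.5, 0], "rotation": [0, 0, 0], "fingers": 0},
    {"travel": [-18.4, 37.7, 0], "rotation": [0, 0, 0], "fingers": 0},
    {"travel": [-28.2, 42.6, 0], "rotation": [0, 0, 0], "fingers": 0},
    {"travel": [-39, 44.8, 0], "rotation": [0, 0, 0], "fingers": 0},
    {"travel": [-49.9, 44.1, 0], "rotation": [0, 0, 0], "fingers": 0},
    {"travel": [-60.3, 40.6, 0], "rotation": [0, 0, 0], "fingers": 0},
    {"travel": [-69.5, 34.6, 0], "rotation": [0, 0, 0], "fingers": 0},
    {"travel": [-76.7, 26.4, 0], "rotation": [0, 0, 0], "fingers": 0},
    {"travel": [-81.6, 16.6, 0], "rotation": [0, 0, 0], "fingers": 0},
    {"travel": [-83.8, 5.8, 0], "rotation": [0, 0, 0], "fingers": 0},
    {"travel": [-83.1, -5.1, 0], "rotation": [0, 0, 0], "fingers": 0},
    {"travel": [-79.6, -15.5, 0], "rotation": [0, 0, 0], "fingers": 0},
    {"travel": [-79.6, -15.5, 0], "rotation": [0, 0, 0], "fingers": 0},
    {"travel": [-79.6, -15.5, 0], "rotation": [0, 0, 0], "fingers": 0},
    {"travel": [-79.6, -15.5, 0], "rotation": [0, 0, 0], "fingers": 0},
  ],
)

```text
t: 6.67
eef_pos: [0.5549, 0.1593, 0.1401]
tool_rot: [[1.0, 0.001, 0.007], [0.001, -1.0, 0.001], [0.007, -0.001, -1.0]]
force: [7.7, 2.0, 4.6]
opening: 0.017
grip_force: 30.8
```

Run:
```python
from h import *
im=snap('top','t1.png')
hsv=cv2.cvtColor(im,cv2.COLOR_RGB2HSV); 
m=cv2.inRange(hsv,(65,80,30),(88,255,255)); m[:140]=0;m[220:]=0;m[:,:200]=0;m[:,280:]=0
c=np.where(m.sum(0)>255*15)[0]; print('green cols',c.min(),c.max(), 'start cols:')
im0=cv2.cvtColor(cv2.imread('pics/top0.png'),cv2.COLOR_BGR2HSV); m=cv2.inRange(im0,(65,80,30),(88,255,255)); m[:140]=0;m[220:]=0;m[:,:200]=0;m[:,280:]=0
c=np.where(m.sum(0)>255*15)[0]; print(c.min(),c.max())
print(telemetry.read_state()['force'])
for cc in (c.min(),):print(onz('top',(cc,180),.04))
```

```text
green cols 218 237 start cols:
232 242
[7.94368645 1.17425698 4.82744887]
[0.58265598 0.02579888 0.04      ]
```

apply_moves(
  plan=[
    {"travel": [2.9, -5.1, 0], "rotation": [0, 0, 0], "fingers": 0},
    {"travel": [6, -9.2, 0], "rotation": [0, 0, 0], "fingers": 0},
    {"travel": [9.6, -12.8, 0], "rotation": [0, 0, 0], "fingers": 0},
    {"travel": [13.6, -16, 0], "rotation": [0, 0, 0], "fingers": 0},
    {"travel": [18, -18.7, 0], "rotation": [0, 0, 0], "fingers": 0},
    {"travel": [22.6, -20.8, 0], "rotation": [0, 0, 0], "fingers": 0},
    {"travel": [22.6, -20.8, 0], "rotation": [0, 0, 0], "fingers": 0},
    {"travel": [22.6, -20.8, 0], "rotation": [0, 0, 0], "fingers": 0},
    {"travel": [22.6, -20.8, 0], "rotation": [0, 0, 0], "fingers": 0},
  ],
)

```text
t: 7.47
eef_pos: [0.5766, 0.1418, 0.1401]
tool_rot: [[1.0, 0.004, 0.006], [0.004, -1.0, 0.005], [0.006, -0.005, -1.0]]
force: [7.3, 12.4, 2.4]
opening: 0.0168
grip_force: 29.4
```

apply_moves(
  plan=[
    {"travel": [3, 0, 0], "rotation": [0, 0, 0], "fingers": 0},
    {"travel": [5.7, -0.2, 0], "rotation": [0, 0, 0], "fingers": 0},
    {"travel": [8, -0.4, 0], "rotation": [0, 0, 0], "fingers": 0},
    {"travel": [10, -0.5, 0], "rotation": [0, 0, 0], "fingers": 0},
    {"travel": [10, -0.5, 0], "rotation": [0, 0, 0], "fingers": 0},
    {"travel": [10, -0.5, 0], "rotation": [0, 0, 0], "fingers": 0},
    {"travel": [10, -0.5, 0], "rotation": [0, 0, 0], "fingers": 0},
  ],
)

```text
t: 8.05
eef_pos: [0.5853, 0.1402, 0.14]
tool_rot: [[1.0, 0.004, 0.003], [0.004, -1.0, 0.002], [0.003, -0.002, -1.0]]
force: [-1.6, 4.9, 10.8]
opening: 0.0171
grip_force: 30.2
```

Run:
```python
from h import *
im=snap('top','t2.png'); im2=snap('side','s2.png')
a=cv2.resize(im[135:225,160:280],None,fx=3.3,fy=3.3,interpolation=cv2.INTER_CUBIC)
b=cv2.resize(im2[190:280,175:290],None,fx=3.3,fy=3.3,interpolation=cv2.INTER_CUBIC)
cv2.imwrite('pics/c3.png',np.hstack([a[:297],b[:297]])[:,:,::-1])
```

```text
(no output)
```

View pics/c3.png

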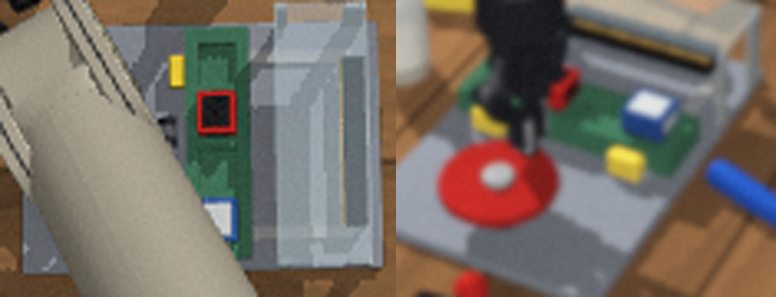

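The picture shows the sled almost at the yellow stops and the arm over the lower left. I continue gently until the wheel goes solid.

apply_moves(
  plan=[
    {"travel": [2.5, 0, 0], "rotation": [0, 0, 0], "fingers": 0},
    {"travel": [5, 0, 0], "rotation": [0, 0, 0], "fingers": 0},
    {"travel": [7.5, 0.1, 0], "rotation": [0, 0, 0], "fingers": 0},
    {"travel": [10, 0.3, 0], "rotation": [0, 0, 0], "fingers": 0},
    {"travel": [10, 0.3, 0], "rotation": [0, 0, 0], "fingers": 0},
    {"travel": [10, 0.3, 0], "rotation": [0, 0, 0], "fingers": 0},
    {"travel": [10, 0.3, 0], "rotation": [0, 0, 0], "fingers": 0},
  ],
)

```text
t: 8.73
eef_pos: [0.591, 0.1402, 0.1395]
tool_rot: [[1.0, 0.005, -0.008], [0.005, -1.0, -0.001], [-0.008, 0.001, -1.0]]
force: [-29.0, -0.3, 29.5]
opening: 0.0172
grip_force: 32.2
```

The wheel is solid, so the sled is at the stops. I back off the push, release and lift.

apply_moves(
  plan=[
    {"travel": [-2.5, 0, 0], "rotation": [0, 0, 0], "fingers": 0},
    {"travel": [-4, 0, 0], "rotation": [0, 0, 0], "fingers": 0},
    {"travel": [-4, 0, 0], "rotation": [0, 0, 0], "fingers": 0.55},
    {"travel": [-4, 0, 0], "rotation": [0, 0, 0], "fingers": 0.55},
    {"travel": [-4, 0, 0], "rotation": [0, 0, 0], "fingers": 0.55},
    {"travel": [-4, 0, 0], "rotation": [0, 0, 0], "fingers": 0.55},
    {"travel": [-4, 0, 40], "rotation": [0, 0, 0], "fingers": 0.65},
    {"travel": [-4, 0, 80], "rotation": [0, 0, 0], "fingers": 0.65},
    {"travel": [-4, -100, 120], "rotation": [0, 0, 0], "fingers": 0.65},
    {"travel": [-4, -340, 120], "rotation": [0, 0, 0], "fingers": 0.65},
    {"travel": [-4, -340, 120], "rotation": [0, 0, 0], "fingers": 0.65},
    {"travel": [-4, -340, 120], "rotation": [0, 0, 0], "fingers": 0.65},
    {"travel": [-4, -340, 120], "rotation": [0, 0, 0], "fingers": 0.65},
    {"travel": [-4, -340, 120], "rotation": [0, 0, 0], "fingers": 0.65},
    {"travel": [-4, -340, 120], "rotation": [0, 0, 0], "fingers": 0.65},
    {"travel": [-4, -340, 120], "rotation": [0, 0, 0], "fingers": 0.65},
  ],
)

```text
t: 10.07
eef_pos: [0.5901, -0.1931, 0.2573]
tool_rot: [[1.0, 0.002, 0.0], [0.002, -1.0, -0.001], [0.0, 0.001, -1.0]]
force: [0.5, 0.4, 0.9]
opening: 0.0555
grip_force: 0.0
```

Run:
```python
from h import *
im=snap('top','t3.png'); im2=snap('side','s3.png')
a=cv2.resize(im[135:235,160:350],None,fx=4.2,fy=4.2,interpolation=cv2.INTER_CUBIC)
cv2.imwrite('pics/c4.png',a[:,:,::-1])
s=telemetry.read_state(); print(s['eef_pos'],s['force'],s['opening'])
for q in ['faulty','good','spare1','socket1']:
  for n in('top','side'):
    print(q,n,[(p.round(1).tolist(),round(c,2)) for p,c in pin(n,q)][:5])
```

```text
[ 0.58914388 -0.20019801  0.25689706] [ 0.21650745 -0.57723092 -1.38147289] 0.055701030632586745
faulty top [([226.7, 169.3], 0.52)]
faulty side [([219.3, 223.0], 0.67)]
good top [([227.0, 202.7], 0.51)]
good side [([248.5, 227.9], 0.77)]
spare1 top [([150.6, 254.5], 0.73), ([224.3, 168.1], 0.7), ([191.6, 179.0], 0.49), ([223.9, 178.9], 0.31)]
spare1 side [([311.5, 196.0], 0.63), ([300.2, 177.8], 0.55), ([192.0, 309.9], 0.52), ([270.3, 181.9], 0.16)]
socket1 top [([225.2, 201.0], 0.56)]
socket1 side [([252.2, 226.0], 0.59)]
```

View pics/c4.png

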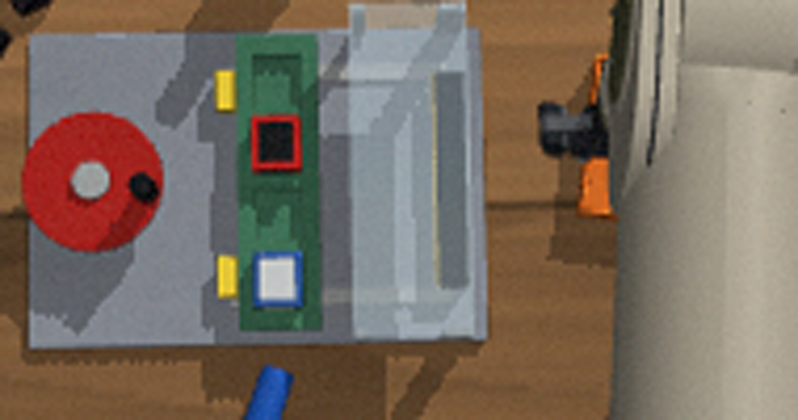

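Run:
```python
from h import *
for c in [(225.7,169.0),(226.2,201.4)]: print(onz('top',c,.064))
im=imaging.snapshot('top'); im2=imaging.snapshot('side')
for n,g in (('top',im),('side',im2)):
    hsv=cv2.cvtColor(g,cv2.COLOR_RGB2HSV); 
    red=cv2.inRange(hsv,(0,130,60),(8,255,255))|cv2.inRange(hsv,(172,130,60),(180,255,255)); blu=cv2.inRange(hsv,(100,120,60),(125,255,255))
    for m,(x,y) in ((red,(226,169) if n=='top' else (219,217)),(blu,(226,201) if n=='top' else (252,221))):
        w=np.zeros_like(m); w[y-12:y+13,x-12:x+13]=m[y-12:y+13,x-12:x+13]; pts=cv2.findNonZero(w); h=cv2.convexHull(pts); print(n,cv2.boundingRect(h),cv2.minAreaRect(h))
for P in ([.6152,.0438,.064],[.5153,.0435,.064]): print(proj('top',P),proj('side',P))
```

```text
[0.61386052 0.04361189 0.064     ]
[0.51458009 0.0434156  0.064     ]
top (220, 162, 12, 14) ((225.5, 168.5), (13.0, 11.0), 90.0)
top (220, 195, 12, 13) ((225.5, 201.0), (12.0, 11.0), 90.0)
side (214, 209, 17, 15) ((221.2830047607422, 215.5094451904297), (15.384381294250488, 12.911890983581543), 15.945395469665527)
side (243, 222, 17, 11) ((251.24127197265625, 227.3599395751953), (9.731012344360352, 16.155977249145508), 86.42366790771484)
[[225.63263609 168.56769668]] [[223.17945265 212.13885818]]
[[226.16897183 201.16364407]] [[253.00125494 221.2461948 ]]
```

apply_moves(
  plan=[
    {"travel": [25.5, 243.7, 0], "rotation": [0, 0, 0], "fingers": 0.65},
    {"travel": [25.5, 243.7, 0], "rotation": [0, 0, 0], "fingers": 0.65},
    {"travel": [25.5, 243.7, 0], "rotation": [0, 0, 0], "fingers": 0.65},
    {"travel": [25.5, 243.7, 0], "rotation": [0, 0, 0], "fingers": 0.65},
    {"travel": [25.5, 243.7, 0], "rotation": [0, 0, 0], "fingers": 0.65},
    {"travel": [25.5, 243.7, 0], "rotation": [0, 0, 0], "fingers": 0.65},
    {"travel": [25.5, 243.7, 0], "rotation": [0, 0, 0], "fingers": 0.65},
    {"travel": [25.5, 243.7, 0], "rotation": [0, 0, 0], "fingers": 0.65},
    {"travel": [25.5, 243.7, -40], "rotation": [0, 0, 0], "fingers": 0.65},
    {"travel": [25.5, 243.7, -80], "rotation": [0, 0, 0], "fingers": 0.65},
    {"travel": [25.5, 243.7, -110], "rotation": [0, 0, 0], "fingers": 0.65},
    {"travel": [25.5, 243.7, -130], "rotation": [0, 0, 0], "fingers": 0.65},
    {"travel": [25.5, 243.7, -139], "rotation": [0, 0, 0], "fingers": 0.65},
    {"travel": [25.5, 243.7, -139], "rotation": [0, 0, 0], "fingers": 0.65},
    {"travel": [25.5, 243.7, -139], "rotation": [0, 0, 0], "fingers": 0},
    {"travel": [25.5, 243.7, -139], "rotation": [0, 0, 0], "fingers": 0},
    {"travel": [25.5, 243.7, -139], "rotation": [0, 0, 0], "fingers": 0},
    {"travel": [25.5, 243.7, -139], "rotation": [0, 0, 0], "fingers": 0},
    {"travel": [25.5, 243.7, -139], "rotation": [0, 0, 0], "fingers": 0},
  ],
  grip_force=40,
)

```text
t: 12.25
eef_pos: [0.6168, 0.0486, 0.1201]
tool_rot: [[1.0, -0.001, 0.001], [-0.001, -1.0, -0.006], [0.001, 0.006, -1.0]]
force: [-4.5, -12.8, 6.1]
opening: 0.035
grip_force: 40.7
```

apply_moves(
  plan=[
    {"travel": [0, 0, 0], "rotation": [0, 0, 0], "fingers": 0},
    {"travel": [0, 0, 0], "rotation": [0, 0, 0], "fingers": 0},
    {"travel": [0, 0, 0], "rotation": [0, 0, 0], "fingers": 0},
    {"travel": [0, 0, 0], "rotation": [0, 0, 0], "fingers": 0},
    {"travel": [0, 0, 0], "rotation": [0, 0, 0], "fingers": 0},
  ],
)

```text
t: 12.67
eef_pos: [0.6169, 0.0486, 0.1201]
tool_rot: [[1.0, -0.001, 0.001], [-0.001, -1.0, -0.006], [0.001, 0.006, -1.0]]
force: [-4.7, -12.5, 5.2]
opening: 0.0351
grip_force: 40.7
```

apply_moves(
  plan=[
    {"travel": [0, -1.5, 0], "rotation": [0, 0, 0], "fingers": 0},
    {"travel": [0, -1.5, 10], "rotation": [0, 0, 0], "fingers": 0},
    {"travel": [0, -1.5, 30], "rotation": [0, 0, 0], "fingers": 0},
    {"travel": [0, -1.5, 65], "rotation": [0, 0, 0], "fingers": 0},
    {"travel": [0, -1.5, 100], "rotation": [0, 0, 0], "fingers": 0},
    {"travel": [0, -41, 105], "rotation": [0, 0, 0], "fingers": 0},
    {"travel": [0, -81, 105], "rotation": [0, 0, 0], "fingers": 0},
    {"travel": [0, -121, 105], "rotation": [0, 0, 0], "fingers": 0},
    {"travel": [0, -161, 105], "rotation": [0, 0, 0], "fingers": 0},
    {"travel": [0, -201, 105], "rotation": [0, 0, 0], "fingers": 0},
    {"travel": [0, -241, 105], "rotation": [0, 0, 0], "fingers": 0},
    {"travel": [0, -275, 105], "rotation": [0, 0, 0], "fingers": 0},
    {"travel": [0, -300, 105], "rotation": [0, 0, 0], "fingers": 0},
    {"travel": [0, -302, 80], "rotation": [0, 0, 0], "fingers": 0},
    {"travel": [0, -302, 45], "rotation": [0, 0, 0], "fingers": 0},
    {"travel": [0, -302, 20], "rotation": [0, 0, 0], "fingers": 0},
    {"travel": [0, -302, 0], "rotation": [0, 0, 0], "fingers": 0},
    {"travel": [0, -302, -14], "rotation": [0, 0, 0], "fingers": 0},
    {"travel": [0, -302, -14], "rotation": [0, 0, 0], "fingers": 0},
  ],
)

```text
t: 14.25
eef_pos: [0.6151, -0.2488, 0.1023]
tool_rot: [[1.0, 0.003, -0.003], [0.003, -1.0, 0.001], [-0.003, -0.001, -1.0]]
force: [-0.4, -0.2, -1.0]
opening: 0.035
grip_force: 40.8
```

apply_moves(
  plan=[
    {"travel": [0, 0, 0], "rotation": [0, 0, 0], "fingers": 0.65},
    {"travel": [0, 0, 0], "rotation": [0, 0, 0], "fingers": 0.65},
    {"travel": [0, 0, 0], "rotation": [0, 0, 0], "fingers": 0.65},
    {"travel": [0, 0, 40], "rotation": [0, 0, 0], "fingers": 0.65},
    {"travel": [0, 0, 80], "rotation": [0, 0, 0], "fingers": 0.65},
    {"travel": [0, 40, 110], "rotation": [0, 0, 0], "fingers": 0.65},
    {"travel": [0, 80, 110], "rotation": [0, 0, 0], "fingers": 0.65},
    {"travel": [-20, 120, 110], "rotation": [0, 0, 0], "fingers": 0.65},
    {"travel": [-40, 155, 110], "rotation": [0, 0, 0], "fingers": 0.65},
    {"travel": [-60, 190, 110], "rotation": [0, 0, 0], "fingers": 0.65},
    {"travel": [-60, 230, 110], "rotation": [0, 0, 0], "fingers": 0.65},
    {"travel": [-60, 265, 110], "rotation": [0, 0, 0], "fingers": 0.65},
    {"travel": [-60, 265, 110], "rotation": [0, 0, 0], "fingers": 0.65},
    {"travel": [-60, 265, 110], "rotation": [0, 0, 0], "fingers": 0.65},
    {"travel": [-60, 265, 110], "rotation": [0, 0, 0], "fingers": 0.65},
  ],
)

```text
t: 15.5
eef_pos: [0.5565, 0.0159, 0.2151]
tool_rot: [[1.0, 0.003, 0.002], [0.003, -1.0, -0.001], [0.002, 0.001, -1.0]]
force: [0.0, -0.1, 0.8]
opening: 0.0556
grip_force: 0.0
```

```bash
cat > sp.py <<'E'
from h import *
import sys
from scipy.optimize import least_squares
def box(x,y,a):
    P=[]; 
    for w,l,z in((.02,.018,.036),(.02,.018,.012),(.018,.016,0.)):
        P+=[[sx*w,sy*l,z] for sx in(-1,1) for sy in(-1,1)]
    P=np.array(P); c,s=np.cos(a),np.sin(a); return np.c_[P[:,0]*c-P[:,1]*s+x,P[:,0]*s+P[:,1]*c+y,P[:,2]]
def bmask(im,uv,r):
    hsv=cv2.cvtColor(im,cv2.COLOR_RGB2HSV); x,y=np.round(uv).astype(int)
    m=cv2.inRange(hsv,(95,90,50),(128,255,255))|cv2.inRange(hsv,(0,0,150),(180,70,255))
    w=np.zeros_like(m); w[y-r:y+r+1,x-r:x+r+1]=m[y-r:y+r+1,x-r:x+r+1]; 
    n,l,s,c=cv2.connectedComponentsWithStats(w); 
    return (l==1+np.argmax(s[1:,4])).astype(np.uint8) if n>1 else w
def rend(n,x,y,a,z0=0,k=8):
    q=proj(n,box(x,y,a)+[0,0,z0]); h=cv2.convexHull(((q+.5)*k*1.).astype(np.float32))
    o=h.min(axis=(0,1)); return h,k
def iou(n,m,x,y,a,k=8):
    u,v=np.round(proj(n,[x,y,.02])[0]).astype(int); r=16; sub=cv2.resize(m[v-r:v+r,u-r:u+r],None,fx=k,fy=k,interpolation=cv2.INTER_LINEAR)
    q=(proj(n,box(x,y,a))-[u-r,v-r]+.5)*k; g=np.zeros_like(sub); cv2.fillConvexPoly(g,cv2.convexHull(q.round().astype(np.int32)),1)
    return (g&sub).sum()/max(1,(g|sub).sum())
def fit(n,m,x,y):
    best=max(((iou(n,m,x+dx,y+dy,a),x+dx,y+dy,a) for a in np.radians(range(-90,90,6)) for dx in(-.004,0,.004) for dy in(-.004,0,.004)))
    for st,da in((.002,4),(.001,2),(.0005,1)):
      for _ in range(3):
        _,x,y,a=best
        best=max([best]+[(iou(n,m,x+i*st,y+j*st,a+np.radians(k*da)),x+i*st,y+j*st,a+np.radians(k*da)) for i in(-1,0,1) for j in(-1,0,1) for k in(-1,0,1)])
    return best
if __name__=='__main__':
    it=imaging.snapshot('top'); is_=imaging.snapshot('side'); cv2.imwrite('pics/sp_top.png',it[:,:,::-1]); cv2.imwrite('pics/sp_side.png',is_[:,:,::-1])
    print(telemetry.read_state()['t'],telemetry.read_state()['eef_pos'])
    print([(p.round(1).tolist(),round(c,2)) for p,c in pin('top','spare1')],[(p.round(1).tolist(),round(c,2)) for p,c in pin('side','spare1')])
    for s in sys.argv[1:]:
        x,y=map(float,s.split(','))
        for n,im in(('top',it),('side',is_)):
            m=bmask(im,proj(n,[x,y,.02])[0],14); b=fit(n,m,x,y); print(s,n,m.sum(),np.round(b[:3],4),round(np.degrees(b[3]),1))
E
python3 sp.py .4987,-.3085 .434,-.238
python3 - <<'E'
import cv2,numpy as np
a=cv2.imread('pics/sp_top.png'); b=cv2.imread('pics/sp_side.png')
A=cv2.resize(a[140:260,200:360],None,fx=2.45,fy=2.45,interpolation=2);B=cv2.resize(b[150:270,200:360],None,fx=2.45,fy=2.45,interpolation=2)
cv2.imwrite('pics/c5.png',np.hstack([A,B]))
E
```

```text
15.6 [0.55646258 0.01476609 0.21452381]
[([335.8, 206.2], 0.63), ([318.7, 225.6], 0.51)] [([302.6, 179.5], 0.59), ([311.0, 197.2], 0.58), ([179.1, 210.7], 0.52), ([263.1, 179.2], 0.35)]
.4987,-.3085 top 158 [ 0.871   0.4982 -0.3085] -8.0
.4987,-.3085 side 115 [ 0.6758  0.5057 -0.3155] -76.0Traceback (most recent call last):
  File "sp.py", line 36, in <module>
    m=bmask(im,proj(n,[x,y,.02])[0],14); b=fit(n,m,x,y); print(s,n,m.sum(),np.round(b[:3],4),round(np.degrees(b[3]),1))
                                           ~~~^^^^^^^^^
  File "sp.py", line 27, in fit
    best=max([best]+[(iou(n,m,x+i*st,y+j*st,a+np.radians(k*da)),x+i*st,y+j*st,a+np.radians(k*da)) for i in(-1,0,1) for j in(-1,0,1) for k in(-1,0,1)])
                      ~~~^^^^^^^^^^^^^^^^^^^^^^^^^^^^^^^^^^^^^^
  File "sp.py", line 19, in iou
    u,v=np.round(proj(n,[x,y,.02])[0]).astype(int); r=16; sub=cv2.resize(m[v-r:v+r,u-r:u+r],None,fx=k,fy=k,interpolation=cv2.INTER_LINEAR)
                 ~~~~^^^^^^^^^^^^^
  File "h.py", line 11, in proj
    K,R,t=cal(n); q=(np.atleast_2d(P)@R.T+t)@K.T; return q[:,:2]/q[:,2:]
          ~~~^^^
  File "h.py", line 4, in cal
    c=imaging.get_calibration(n); K=np.array([[c['fx'],0,c['cx']],[0,c['fy'],c['cy']],[0,0,1.]])
ValueError: time passes only in moves, steps and waits
```

View pics/c5.png

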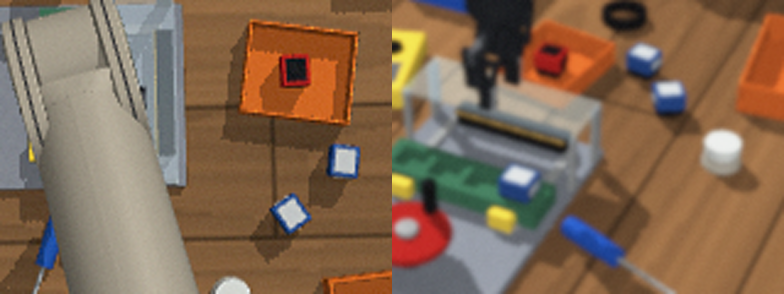

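The picture shows the faulty relay in the small tray at top (320,168.6). The spares are unmoved, at top (340,206) and (319,227).

```bash
sed -i 's/^def cal/from functools import lru_cache\n@lru_cache\ndef cal/' h.py
cat > chk.py <<'E'
from sp import *
it=cv2.imread('pics/sp_top.png')[:,:,::-1]; is_=cv2.imread('pics/sp_side.png')[:,:,::-1]
hsv=cv2.cvtColor(np.ascontiguousarray(it),cv2.COLOR_RGB2HSV)
w=onz('top',(320,168.6),.041); print('faulty in tray img',w,'tool (.6151,-.2488)')
for x,y in((.4987,-.3085),(.434,-.238)):
    m=bmask(np.ascontiguousarray(it),proj('top',[x,y,.02])[0],14); b=fit('top',m,x,y); print(m.sum(),np.round(b[:3],4),round(np.degrees(b[3]),1))
    a0=b[3]; print([(round(np.degrees(a0))+d,round(fit2,3)) for d in(-90,0) for fit2 in [iou('top',m,b[1],b[2],a0+np.radians(d))]])
E
python3 chk.py
```

```text
faulty in tray img [ 0.612954   -0.24848617  0.041     ] tool (.6151,-.2488)
158 [ 0.871   0.4982 -0.3085] -8.0
[(-98, np.float64(0.801)), (-8, np.float64(0.871))]
148 [ 0.8309  0.433  -0.238 ] 36.0
[(-54, np.float64(0.767)), (36, np.float64(0.831))]
```

apply_moves(
  plan=[
    {"travel": [-8, -41, 0], "rotation": [0, 0, -3], "fingers": 0.65},
    {"travel": [-15, -81, 0], "rotation": [0, 0, -6], "fingers": 0.65},
    {"travel": [-22, -121, 0], "rotation": [0, 0, -6], "fingers": 0.65},
    {"travel": [-30, -161, 0], "rotation": [0, 0, -6], "fingers": 0.65},
    {"travel": [-37, -201, 0], "rotation": [0, 0, -6], "fingers": 0.65},
    {"travel": [-45, -241, 0], "rotation": [0, 0, -6], "fingers": 0.65},
    {"travel": [-52, -281, 0], "rotation": [0, 0, -6], "fingers": 0.65},
    {"travel": [-56, -320, 0], "rotation": [0, 0, -6], "fingers": 0.65},
    {"travel": [-56, -320, -40], "rotation": [0, 0, -6], "fingers": 0.65},
    {"travel": [-56, -320, -60], "rotation": [0, 0, -6], "fingers": 0.65},
    {"travel": [-56, -320, -60], "rotation": [0, 0, -6], "fingers": 0.65},
    {"travel": [-56, -320, -60], "rotation": [0, 0, -6], "fingers": 0.65},
    {"travel": [-56, -320, -60], "rotation": [0, 0, -6], "fingers": 0.65},
    {"travel": [-56, -320, -60], "rotation": [0, 0, -6], "fingers": 0.65},
  ],
)

```text
t: 16.87
eef_pos: [0.5011, -0.3038, 0.1561]
tool_rot: [[0.995, -0.101, 0.002], [-0.101, -0.995, -0.002], [0.003, 0.001, -1.0]]
force: [0.0, -1.2, 0.1]
opening: 0.0553
grip_force: 0.0
```

apply_moves(
  plan=[
    {"travel": [-1, -3, -30], "rotation": [0, 0, 0], "fingers": 0.65},
    {"travel": [-1, -3, -55], "rotation": [0, 0, 0], "fingers": 0.65},
    {"travel": [-1, -3, -66], "rotation": [0, 0, 0], "fingers": 0.65},
    {"travel": [-1, -3, -66], "rotation": [0, 0, 0], "fingers": 0.65},
    {"travel": [-1, -3, -66], "rotation": [0, 0, 0], "fingers": 0},
    {"travel": [-1, -3, -66], "rotation": [0, 0, 0], "fingers": 0},
    {"travel": [-1, -3, -66], "rotation": [0, 0, 0], "fingers": 0},
    {"travel": [-1, -3, -66], "rotation": [0, 0, 0], "fingers": 0},
    {"travel": [-1, -3, -66], "rotation": [0, 0, 0], "fingers": 0},
  ],
  grip_force=50,
)

```text
t: 17.62
eef_pos: [0.5003, -0.3071, 0.0901]
tool_rot: [[0.995, -0.101, 0.003], [-0.101, -0.995, -0.002], [0.003, 0.001, -1.0]]
force: [-1.1, 0.4, 7.7]
opening: 0.035
grip_force: 50.3
```

apply_moves(
  plan=[
    {"travel": [0, 0, 30], "rotation": [0, 0, 0], "fingers": 0},
    {"travel": [0, 0, 65], "rotation": [0, 0, 0], "fingers": 0},
    {"travel": [0, 0, 105], "rotation": [0, 0, 0], "fingers": 0},
    {"travel": [10, 30, 130], "rotation": [0, 0, 2], "fingers": 0},
    {"travel": [23, 68, 135], "rotation": [0, 0, 4], "fingers": 0},
    {"travel": [36, 106, 135], "rotation": [0, 0, 6], "fingers": 0},
    {"travel": [49, 144, 135], "rotation": [0, 0, 6], "fingers": 0},
    {"travel": [62, 182, 135], "rotation": [0, 0, 6], "fingers": 0},
    {"travel": [75, 220, 135], "rotation": [0, 0, 6], "fingers": 0},
    {"travel": [88, 258, 135], "rotation": [0, 0, 6], "fingers": 0},
    {"travel": [101, 296, 135], "rotation": [0, 0, 6], "fingers": 0},
    {"travel": [110, 333, 135], "rotation": [0, 0, 6], "fingers": 0},
    {"travel": [116, 354, 135], "rotation": [0, 0, 6], "fingers": 0},
    {"travel": [116, 354, 135], "rotation": [0, 0, 6], "fingers": 0},
    {"travel": [116, 354, 100], "rotation": [0, 0, 6], "fingers": 0},
    {"travel": [116, 354, 70], "rotation": [0, 0, 6], "fingers": 0},
    {"travel": [116, 354, 55], "rotation": [0, 0, 6], "fingers": 0},
    {"travel": [116, 354, 50], "rotation": [0, 0, 6], "fingers": 0},
    {"travel": [116, 354, 50], "rotation": [0, 0, 6], "fingers": 0},
    {"travel": [116, 354, 50], "rotation": [0, 0, 6], "fingers": 0},
  ],
)

```text
t: 19.28
eef_pos: [0.6157, 0.0472, 0.1394]
tool_rot: [[1.0, 0.003, 0.002], [0.003, -1.0, -0.0], [0.002, 0.0, -1.0]]
force: [0.7, 0.1, -0.2]
opening: 0.0346
grip_force: 49.7
```

Run:
```python
from h import *
s=telemetry.read_state(); print(s['eef_pos'],s['force'],s['opening'],np.array(s['tool_rot']).round(4).tolist())
b=snap('side','s6.png'); a=snap('top','t6.png')
B=cv2.resize(b[185:265,185:285],None,fx=4,fy=4,interpolation=2); A=cv2.resize(a[140:220,180:280],None,fx=4,fy=4,interpolation=2); cv2.imwrite('pics/c6.png',np.hstack([A,B])[:,:,::-1])
```

```text
[0.6157116  0.04719035 0.13944744] [ 0.66249995  0.11626058 -0.21923589] 0.03460115756275713 [[1.0, 0.0027, 0.0015], [0.0027, -1.0, -0.0], [0.0015, 0.0, -1.0]]
```

View pics/c6.png

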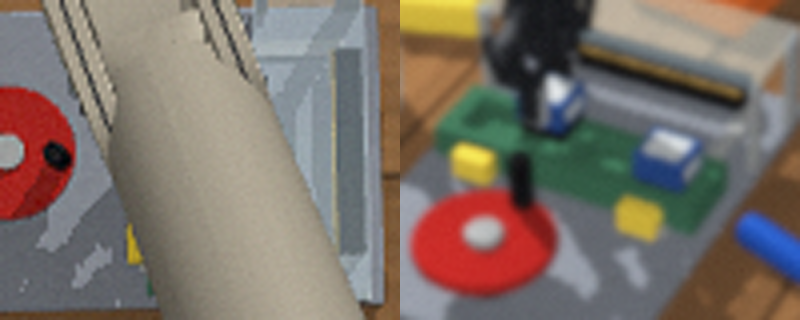

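The side view shows the spare held above socket 3, at crop (550,105). I insert it slowly.

apply_moves(
  plan=[
    {"travel": [0, 0, -4], "rotation": [0, 0, 0], "fingers": 0},
    {"travel": [0, 0, -7], "rotation": [0, 0, 0], "fingers": 0},
    {"travel": [0, 0, -9], "rotation": [0, 0, 0], "fingers": 0},
    {"travel": [0, 0, -10.5], "rotation": [0, 0, 0], "fingers": 0},
    {"travel": [0, 0, -12], "rotation": [0, 0, 0], "fingers": 0},
    {"travel": [0, 0, -13], "rotation": [0, 0, 0], "fingers": 0},
    {"travel": [0, 0, -13], "rotation": [0, 0, 0], "fingers": 0},
  ],
)

```text
t: 19.97
eef_pos: [0.6167, 0.0475, 0.126]
tool_rot: [[1.0, 0.003, 0.004], [0.003, -1.0, 0.0], [0.004, -0.0, -1.0]]
force: [6.2, 1.0, 2.1]
opening: 0.0351
grip_force: 50.6
```

apply_moves(
  plan=[
    {"travel": [1, 0, 0], "rotation": [0, 0, 0], "fingers": 0},
    {"travel": [1.2, 0, -2], "rotation": [0, 0, 0], "fingers": 0},
    {"travel": [1.2, 0, -4], "rotation": [0, 0, 0], "fingers": 0},
    {"travel": [1.2, 0, -6], "rotation": [0, 0, 0], "fingers": 0},
    {"travel": [1.2, 0, -8], "rotation": [0, 0, 0], "fingers": 0},
    {"travel": [1.2, 0, -9.5], "rotation": [0, 0, 0], "fingers": 0},
    {"travel": [1.2, 0, -9.5], "rotation": [0, 0, 0], "fingers": 0},
    {"travel": [1.2, 0, -9.5], "rotation": [0, 0, 0], "fingers": 0},
  ],
)

```text
t: 20.63
eef_pos: [0.6171, 0.0473, 0.118]
tool_rot: [[1.0, 0.003, 0.002], [0.003, -1.0, -0.001], [0.002, 0.001, -1.0]]
force: [-4.1, -1.8, 22.6]
opening: 0.0347
grip_force: 52.9
```

apply_moves(
  plan=[
    {"travel": [0, 0, 1.5], "rotation": [0, 0, 0], "fingers": 0.6},
    {"travel": [0, 0, 1.5], "rotation": [0, 0, 0], "fingers": 0.6},
    {"travel": [0, 0, 1.5], "rotation": [0, 0, 0], "fingers": 0.6},
    {"travel": [0, 0, 1.5], "rotation": [0, 0, 0], "fingers": 0.6},
    {"travel": [0, 0, 35], "rotation": [0, 0, 0], "fingers": 0.6},
    {"travel": [0, 0, 70], "rotation": [0, 0, 0], "fingers": 0.65},
    {"travel": [0, 0, 100], "rotation": [0, 0, 0], "fingers": 0.65},
    {"travel": [0, 0, 100], "rotation": [0, 0, 0], "fingers": 0.65},
    {"travel": [0, 0, 100], "rotation": [0, 0, 0], "fingers": 0.65},
  ],
)

```text
t: 21.38
eef_pos: [0.6164, 0.0473, 0.2166]
tool_rot: [[1.0, 0.003, 0.001], [0.003, -1.0, -0.0], [0.001, 0.0, -1.0]]
force: [0.3, -0.1, -0.3]
opening: 0.0552
grip_force: 0.0
```

```bash
sed -i 's/^for x,y in.*/for x,y in((.434,-.238),):/' chk.py; sed -i 's/^for n,im in/&/' sp.py; python3 sp.py; python3 chk.py
python3 - <<'E'
import cv2,numpy as np
a=cv2.imread('pics/sp_top.png'); b=cv2.imread('pics/sp_side.png')
A=cv2.resize(a[200:250,290:345],None,fx=7,fy=7,interpolation=2);B=cv2.resize(b[185:265,185:285],None,fx=4,fy=4,interpolation=2)
B=cv2.copyMakeBorder(B,0,A.shape[0]-B.shape[0],0,0,0)
cv2.imwrite('pics/c7.png',np.hstack([A,B]))
E
```

```text
21.4833 [0.61543308 0.04701837 0.21401272]
[([318.2, 227.0], 0.75), ([179.4, 177.3], 0.63)] [([310.3, 193.9], 0.74), ([233.4, 230.5], 0.74), ([224.2, 222.1], 0.62), ([206.6, 245.6], 0.3), ([292.4, 256.8], 0.21)]
faulty in tray img [ 0.612954   -0.24848617  0.041     ] tool (.6151,-.2488)
147 [ 0.824  0.433 -0.238] 36.0
[(-54, np.float64(0.761)), (36, np.float64(0.824))]
```

View pics/c7.png

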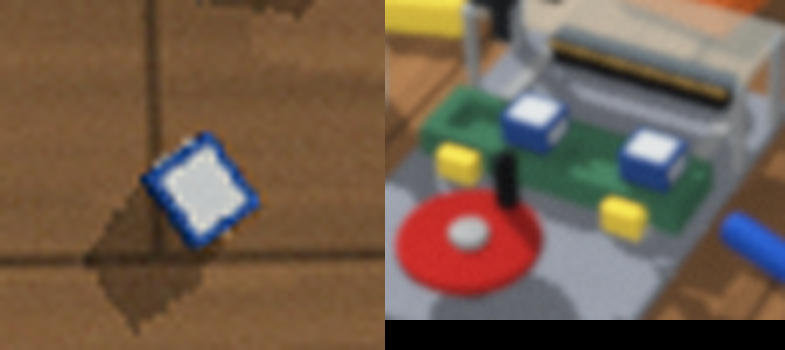

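Spare A sits flush in socket 3, level with the good relay. Spare B is at about (318.5,226.8), with its long edge at 37°.

apply_moves(
  plan=[
    {"travel": [-20, -31, 0], "rotation": [0, 0, 6], "fingers": 0.65},
    {"travel": [-40, -62, 0], "rotation": [0, 0, 12], "fingers": 0.65},
    {"travel": [-61, -95, 0], "rotation": [0, 0, 18], "fingers": 0.65},
    {"travel": [-81, -126, 0], "rotation": [0, 0, 24], "fingers": 0.65},
    {"travel": [-101, -158, 0], "rotation": [0, 0, 30], "fingers": 0.65},
    {"travel": [-121, -189, 0], "rotation": [0, 0, 36.4], "fingers": 0.65},
    {"travel": [-141, -220, 0], "rotation": [0, 0, 36.4], "fingers": 0.65},
    {"travel": [-162, -252, 0], "rotation": [0, 0, 36.4], "fingers": 0.65},
    {"travel": [-182, -284, -10], "rotation": [0, 0, 36.4], "fingers": 0.65},
    {"travel": [-182, -284, -45], "rotation": [0, 0, 36.4], "fingers": 0.65},
    {"travel": [-182, -284, -55], "rotation": [0, 0, 36.4], "fingers": 0.65},
    {"travel": [-182, -284, -55], "rotation": [0, 0, 36.4], "fingers": 0.65},
    {"travel": [-182, -284, -55], "rotation": [0, 0, 36.4], "fingers": 0.65},
    {"travel": [-182, -284, -55], "rotation": [0, 0, 36.4], "fingers": 0.65},
  ],
)

```text
t: 22.75
eef_pos: [0.4355, -0.2358, 0.1616]
tool_rot: [[0.802, 0.598, 0.001], [0.598, -0.802, -0.0], [0.001, 0.001, -1.0]]
force: [-0.5, -0.7, -0.5]
opening: 0.0558
grip_force: 0.0
```

Run:
```python
from h import *
b=snap('side'); a=snap('top')
print(telemetry.read_state()['eef_pos'])
print([(p.round(1).tolist(),round(c,2)) for p,c in pin('side','spare1')])
hsv=cv2.cvtColor(b,cv2.COLOR_RGB2HSV)
for f in (b,cv2.imread('pics/sp_side.png')[:,:,::-1].copy()):
    m=cv2.inRange(cv2.cvtColor(f,cv2.COLOR_RGB2HSV),(100,110,50),(125,255,255))[180:205,298:325]; print(cv2.moments(m,True)['m00'],cv2.boundingRect(m))
```

```text
[ 0.43545943 -0.23613777  0.16181067]
[([311.6, 196.5], 0.69), ([199.3, 279.3], 0.65), ([223.5, 220.2], 0.56), ([333.1, 215.8], 0.33)]
66.0 (10, 9, 11, 7)
66.0 (10, 9, 11, 7)
```

apply_moves(
  plan=[
    {"travel": [-1.5, -1, -35], "rotation": [0, 0, 0], "fingers": 0.65},
    {"travel": [-1.5, -1, -60], "rotation": [0, 0, 0], "fingers": 0.65},
    {"travel": [-1.5, -1, -71.5], "rotation": [0, 0, 0], "fingers": 0.65},
    {"travel": [-1.5, -1, -71.5], "rotation": [0, 0, 0], "fingers": 0.65},
    {"travel": [-1.5, -1, -71.5], "rotation": [0, 0, 0], "fingers": 0},
    {"travel": [-1.5, -1, -71.5], "rotation": [0, 0, 0], "fingers": 0},
    {"travel": [-1.5, -1, -71.5], "rotation": [0, 0, 0], "fingers": 0},
    {"travel": [-1.5, -1, -71.5], "rotation": [0, 0, 0], "fingers": 0},
    {"travel": [-1.5, -1, -71.5], "rotation": [0, 0, 0], "fingers": 0},
  ],
)

```text
t: 23.65
eef_pos: [0.4339, -0.2381, 0.0907]
tool_rot: [[0.803, 0.596, 0.002], [0.596, -0.803, -0.002], [0.001, 0.003, -1.0]]
force: [-1.1, 1.4, 8.0]
opening: 0.0353
grip_force: 49.9
```

apply_moves(
  plan=[
    {"travel": [0, 0, 30], "rotation": [0, 0, 0], "fingers": 0},
    {"travel": [0, 0, 65], "rotation": [0, 0, 0], "fingers": 0},
    {"travel": [0, 0, 105], "rotation": [0, 0, 0], "fingers": 0},
    {"travel": [20, 25, 130], "rotation": [0, 0, -6], "fingers": 0},
    {"travel": [44, 54, 135], "rotation": [0, 0, -12], "fingers": 0},
    {"travel": [68, 84, 135], "rotation": [0, 0, -18], "fingers": 0},
    {"travel": [92, 113, 135], "rotation": [0, 0, -24], "fingers": 0},
    {"travel": [116, 143, 135], "rotation": [0, 0, -30], "fingers": 0},
    {"travel": [140, 173, 135], "rotation": [0, 0, -36.4], "fingers": 0},
    {"travel": [164, 202, 135], "rotation": [0, 0, -36.4], "fingers": 0},
    {"travel": [188, 232, 135], "rotation": [0, 0, -36.4], "fingers": 0},
    {"travel": [212, 262, 135], "rotation": [0, 0, -36.4], "fingers": 0},
    {"travel": [231.5, 285, 135], "rotation": [0, 0, -36.4], "fingers": 0},
    {"travel": [231.5, 285, 135], "rotation": [0, 0, -36.4], "fingers": 0},
    {"travel": [231.5, 285, 100], "rotation": [0, 0, -36.4], "fingers": 0},
    {"travel": [231.5, 285, 70], "rotation": [0, 0, -36.4], "fingers": 0},
    {"travel": [231.5, 285, 52], "rotation": [0, 0, -36.4], "fingers": 0},
    {"travel": [231.5, 285, 48], "rotation": [0, 0, -36.4], "fingers": 0},
    {"travel": [231.5, 285, 48], "rotation": [0, 0, -36.4], "fingers": 0},
    {"travel": [231.5, 285, 48], "rotation": [0, 0, -36.4], "fingers": 0},
  ],
)

```text
t: 25.32
eef_pos: [0.665, 0.0473, 0.1387]
tool_rot: [[1.0, 0.003, 0.002], [0.003, -1.0, 0.0], [0.002, -0.0, -1.0]]
force: [1.0, 0.4, -0.8]
opening: 0.0356
grip_force: 49.5
```

apply_moves(
  plan=[
    {"travel": [0.5, 0, -4], "rotation": [0, 0, 0], "fingers": 0},
    {"travel": [0.5, 0, -7], "rotation": [0, 0, 0], "fingers": 0},
    {"travel": [0.5, 0, -9], "rotation": [0, 0, 0], "fingers": 0},
    {"travel": [0.5, 0, -10.5], "rotation": [0, 0, 0], "fingers": 0},
    {"travel": [0.5, 0, -12], "rotation": [0, 0, 0], "fingers": 0},
    {"travel": [0.5, 0, -13], "rotation": [0, 0, 0], "fingers": 0},
    {"travel": [0.5, 0, -13], "rotation": [0, 0, 0], "fingers": 0},
  ],
)

```text
t: 25.9
eef_pos: [0.6654, 0.0473, 0.1244]
tool_rot: [[1.0, 0.003, 0.002], [0.003, -1.0, 0.0], [0.002, -0.0, -1.0]]
force: [3.6, 0.5, 0.5]
opening: 0.0349
grip_force: 49.4
```

apply_moves(
  plan=[
    {"travel": [0.4, 0, -2], "rotation": [0, 0, 0], "fingers": 0},
    {"travel": [0.5, 0, -4], "rotation": [0, 0, 0], "fingers": 0},
    {"travel": [0.5, 0, -6], "rotation": [0, 0, 0], "fingers": 0},
    {"travel": [0.5, 0, -7.5], "rotation": [0, 0, 0], "fingers": 0},
    {"travel": [0.5, 0, -8.5], "rotation": [0, 0, 0], "fingers": 0},
    {"travel": [0.5, 0, -8.5], "rotation": [0, 0, 0], "fingers": 0},
    {"travel": [0.5, 0, -8.5], "rotation": [0, 0, 0], "fingers": 0},
  ],
)

```text
t: 26.48
eef_pos: [0.6658, 0.0474, 0.1185]
tool_rot: [[1.0, 0.003, 0.002], [0.003, -1.0, -0.001], [0.002, 0.001, -1.0]]
force: [-6.7, -2.4, 24.7]
opening: 0.0351
grip_force: 52.0
```

apply_moves(
  plan=[
    {"travel": [0, 0, 1.5], "rotation": [0, 0, 0], "fingers": 0.6},
    {"travel": [0, 0, 1.5], "rotation": [0, 0, 0], "fingers": 0.6},
    {"travel": [0, 0, 1.5], "rotation": [0, 0, 0], "fingers": 0.6},
    {"travel": [0, 0, 1.5], "rotation": [0, 0, 0], "fingers": 0.6},
    {"travel": [0, 0, 35], "rotation": [0, 0, 0], "fingers": 0.6},
    {"travel": [0, 0, 70], "rotation": [0, 0, 0], "fingers": 0.6},
    {"travel": [0, 0, 100], "rotation": [0, 0, 0], "fingers": 0.6},
    {"travel": [0, -40, 105], "rotation": [0, 0, 0], "fingers": 0.6},
    {"travel": [0, -80, 105], "rotation": [0, 0, 0], "fingers": 0.6},
    {"travel": [0, -120, 105], "rotation": [0, 0, 0], "fingers": 0.6},
    {"travel": [0, -150, 105], "rotation": [0, 0, 0], "fingers": 0.6},
    {"travel": [0, -150, 105], "rotation": [0, 0, 0], "fingers": 0.6},
    {"travel": [0, -150, 105], "rotation": [0, 0, 0], "fingers": 0.6},
  ],
)

```text
t: 27.57
eef_pos: [0.6644, -0.1057, 0.2194]
tool_rot: [[1.0, -0.001, -0.003], [-0.001, -1.0, -0.001], [-0.003, 0.001, -1.0]]
force: [-0.2, 0.3, -0.3]
opening: 0.0513
grip_force: 0.0
```

Run:
```python
from h import *
print(telemetry.read_state()['eef_pos'])
a=snap('top','t8.png'); b=snap('side','s8.png')
A=cv2.resize(a[135:240,160:350],None,fx=2.6,fy=2.6,interpolation=2);B=cv2.resize(b[185:265,185:285],None,fx=3,fy=3,interpolation=2)
B=cv2.copyMakeBorder(B,0,A.shape[0]-B.shape[0],0,0,0)
cv2.imwrite('pics/c8.png',np.hstack([A,B])[:,:,::-1])
for n,g in(('top',a),):
    v=g.max(2); m=(v<40).astype(np.uint8); w=np.zeros_like(m); w[165:195,165:202]=m[165:195,165:202]
    k,l,s,c=cv2.connectedComponentsWithStats(w); print([(c[i].round(1),s[i,4]) for i in range(1,k) if s[i,4]>5])
print(proj('top',[.588,.1365,.1]))
```

```text
[ 0.66444282 -0.10565384  0.21937904]
[(array([193.8, 178.6]), np.int32(30))]
[[193.83616427 176.39748808]]
```

View pics/c8.png

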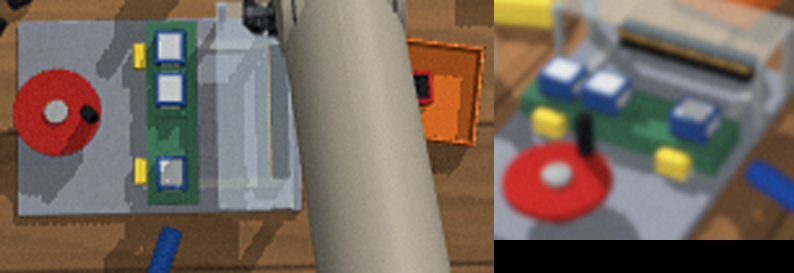

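All three blue relays sit level in sockets 1, 3 and 4. The bench shows no more spares, and red is in the tray. Knob top is at (193.8,178.6). Back to the knob.

apply_moves(
  plan=[
    {"travel": [-12, 38, 0], "rotation": [0, 0, 0], "fingers": 0.6},
    {"travel": [-24, 76, 0], "rotation": [0, 0, 0], "fingers": 0.6},
    {"travel": [-36, 114, 0], "rotation": [0, 0, 0], "fingers": 0.6},
    {"travel": [-48, 152, 0], "rotation": [0, 0, 0], "fingers": 0.6},
    {"travel": [-60, 190, 0], "rotation": [0, 0, 0], "fingers": 0.6},
    {"travel": [-72, 225, 0], "rotation": [0, 0, 0], "fingers": 0.6},
    {"travel": [-81, 244, 0], "rotation": [0, 0, 0], "fingers": 0.6},
    {"travel": [-81, 244, -20], "rotation": [0, 0, 0], "fingers": 0.6},
    {"travel": [-81, 244, -20], "rotation": [0, 0, 0], "fingers": 0.6},
    {"travel": [-81, 244, -20], "rotation": [0, 0, 0], "fingers": 0.6},
    {"travel": [-81, 244, -20], "rotation": [0, 0, 0], "fingers": 0.6},
  ],
)

```text
t: 28.58
eef_pos: [0.5844, 0.141, 0.2009]
tool_rot: [[1.0, 0.003, -0.0], [0.003, -1.0, -0.0], [-0.0, 0.0, -1.0]]
force: [0.4, -0.1, 0.1]
opening: 0.0509
grip_force: 0.0
```

apply_moves(
  plan=[
    {"travel": [0, 0, -35], "rotation": [0, 0, 0], "fingers": 0.6},
    {"travel": [0, 0, -61], "rotation": [0, 0, 0], "fingers": 0.6},
    {"travel": [0, 0, -61], "rotation": [0, 0, 0], "fingers": 0.6},
    {"travel": [0, 0, -61], "rotation": [0, 0, 0], "fingers": 0},
    {"travel": [0, 0, -61], "rotation": [0, 0, 0], "fingers": 0},
    {"travel": [0, 0, -61], "rotation": [0, 0, 0], "fingers": 0},
    {"travel": [0, 0, -61], "rotation": [0, 0, 0], "fingers": 0},
    {"travel": [0, 0, -61], "rotation": [0, 0, 0], "fingers": 0},
  ],
  grip_force=30,
)

```text
t: 29.25
eef_pos: [0.5855, 0.1409, 0.1419]
tool_rot: [[1.0, 0.002, 0.003], [0.002, -1.0, -0.0], [0.003, 0.0, -1.0]]
force: [-1.5, -2.3, 7.0]
opening: 0.0172
grip_force: 29.4
```

apply_moves(
  plan=[
    {"travel": [-10.6, 2.9, 0], "rotation": [0, 0, 0], "fingers": 0},
    {"travel": [-20.1, 8.5, 0], "rotation": [0, 0, 0], "fingers": 0},
    {"travel": [-27.7, 16.3, 0], "rotation": [0, 0, 0], "fingers": 0},
    {"travel": [-33.1, 25.9, 0], "rotation": [0, 0, 0], "fingers": 0},
    {"travel": [-35.9, 36.5, 0], "rotation": [0, 0, 0], "fingers": 0},
    {"travel": [-35.8, 47.4, 0], "rotation": [0, 0, 0], "fingers": 0},
    {"travel": [-32.9, 58, 0], "rotation": [0, 0, 0], "fingers": 0},
    {"travel": [-27.3, 67.5, 0], "rotation": [0, 0, 0], "fingers": 0},
    {"travel": [-19.5, 75.1, 0], "rotation": [0, 0, 0], "fingers": 0},
    {"travel": [-9.9, 80.5, 0], "rotation": [0, 0, 0], "fingers": 0},
    {"travel": [0.7, 83.3, 0], "rotation": [0, 0, 0], "fingers": 0},
    {"travel": [11.6, 83.2, 0], "rotation": [0, 0, 0], "fingers": 0},
    {"travel": [22.2, 80.3, 0], "rotation": [0, 0, 0], "fingers": 0},
    {"travel": [31.7, 74.7, 0], "rotation": [0, 0, 0], "fingers": 0},
    {"travel": [39.3, 66.9, 0], "rotation": [0, 0, 0], "fingers": 0},
    {"travel": [44.7, 57.3, 0], "rotation": [0, 0, 0], "fingers": 0},
    {"travel": [47.5, 46.7, 0], "rotation": [0, 0, 0], "fingers": 0},
    {"travel": [47.4, 35.8, 0], "rotation": [0, 0, 0], "fingers": 0},
    {"travel": [47.4, 35.8, 0], "rotation": [0, 0, 0], "fingers": 0},
    {"travel": [47.4, 35.8, 0], "rotation": [0, 0, 0], "fingers": 0},
  ],
)

```text
t: 30.92
eef_pos: [0.6336, 0.1763, 0.142]
tool_rot: [[1.0, 0.001, 0.005], [0.001, -1.0, -0.0], [0.005, 0.0, -1.0]]
force: [5.4, -3.1, 6.9]
opening: 0.0169
grip_force: 30.5
```

apply_moves(
  plan=[
    {"travel": [-2.9, -10.6, 0], "rotation": [0, 0, 0], "fingers": 0},
    {"travel": [-8.5, -20.1, 0], "rotation": [0, 0, 0], "fingers": 0},
    {"travel": [-16.3, -27.7, 0], "rotation": [0, 0, 0], "fingers": 0},
    {"travel": [-25.9, -33.1, 0], "rotation": [0, 0, 0], "fingers": 0},
    {"travel": [-36.5, -35.9, 0], "rotation": [0, 0, 0], "fingers": 0},
    {"travel": [-47.4, -35.8, 0], "rotation": [0, 0, 0], "fingers": 0},
    {"travel": [-58, -32.9, 0], "rotation": [0, 0, 0], "fingers": 0},
    {"travel": [-67.5, -27.3, 0], "rotation": [0, 0, 0], "fingers": 0},
    {"travel": [-75.1, -19.5, 0], "rotation": [0, 0, 0], "fingers": 0},
    {"travel": [-80.5, -9.9, 0], "rotation": [0, 0, 0], "fingers": 0},
    {"travel": [-83.3, 0.7, 0], "rotation": [0, 0, 0], "fingers": 0},
    {"travel": [-83.2, 11.6, 0], "rotation": [0, 0, 0], "fingers": 0},
    {"travel": [-80.3, 22.2, 0], "rotation": [0, 0, 0], "fingers": 0},
    {"travel": [-74.7, 31.7, 0], "rotation": [0, 0, 0], "fingers": 0},
    {"travel": [-66.9, 39.3, 0], "rotation": [0, 0, 0], "fingers": 0},
    {"travel": [-57.3, 44.7, 0], "rotation": [0, 0, 0], "fingers": 0},
    {"travel": [-46.7, 47.5, 0], "rotation": [0, 0, 0], "fingers": 0},
    {"travel": [-35.8, 47.4, 0], "rotation": [0, 0, 0], "fingers": 0},
    {"travel": [-35.8, 47.4, 0], "rotation": [0, 0, 0], "fingers": 0},
    {"travel": [-35.8, 47.4, 0], "rotation": [0, 0, 0], "fingers": 0},
  ],
)

```text
t: 32.58
eef_pos: [0.5978, 0.224, 0.1419]
tool_rot: [[1.0, 0.001, 0.004], [0.001, -1.0, -0.001], [0.004, 0.001, -1.0]]
force: [1.6, -5.4, 10.6]
opening: 0.0169
grip_force: 31.7
```

apply_moves(
  plan=[
    {"travel": [10.6, -2.9, 0], "rotation": [0, 0, 0], "fingers": 0},
    {"travel": [20.1, -8.5, 0], "rotation": [0, 0, 0], "fingers": 0},
    {"travel": [27.7, -16.3, 0], "rotation": [0, 0, 0], "fingers": 0},
    {"travel": [33.1, -25.9, 0], "rotation": [0, 0, 0], "fingers": 0},
    {"travel": [35.9, -36.5, 0], "rotation": [0, 0, 0], "fingers": 0},
    {"travel": [35.8, -47.4, 0], "rotation": [0, 0, 0], "fingers": 0},
    {"travel": [32.9, -58, 0], "rotation": [0, 0, 0], "fingers": 0},
    {"travel": [27.3, -67.5, 0], "rotation": [0, 0, 0], "fingers": 0},
    {"travel": [19.5, -75.1, 0], "rotation": [0, 0, 0], "fingers": 0},
    {"travel": [9.9, -80.5, 0], "rotation": [0, 0, 0], "fingers": 0},
    {"travel": [-0.7, -83.3, 0], "rotation": [0, 0, 0], "fingers": 0},
    {"travel": [-11.6, -83.2, 0], "rotation": [0, 0, 0], "fingers": 0},
    {"travel": [-22.2, -80.3, 0], "rotation": [0, 0, 0], "fingers": 0},
    {"travel": [-31.7, -74.7, 0], "rotation": [0, 0, 0], "fingers": 0},
    {"travel": [-31.7, -74.7, 0], "rotation": [0, 0, 0], "fingers": 0},
    {"travel": [-31.7, -74.7, 0], "rotation": [0, 0, 0], "fingers": 0},
  ],
)

```text
t: 33.92
eef_pos: [0.5639, 0.1514, 0.1418]
tool_rot: [[1.0, 0.004, 0.002], [0.004, -1.0, 0.0], [0.002, -0.0, -1.0]]
force: [-5.1, -1.1, 14.2]
opening: 0.017
grip_force: 31.8
```

apply_moves(
  plan=[
    {"travel": [-3.8, 3.4, 0], "rotation": [0, 0, 0], "fingers": 0},
    {"travel": [-7.2, 7.2, 0], "rotation": [0, 0, 0], "fingers": 0},
    {"travel": [-10.1, 11.5, 0], "rotation": [0, 0, 0], "fingers": 0},
    {"travel": [-12.5, 16, 0], "rotation": [0, 0, 0], "fingers": 0},
    {"travel": [-12.5, 16, 0], "rotation": [0, 0, 0], "fingers": 0},
    {"travel": [-12.5, 16, 0], "rotation": [0, 0, 0], "fingers": 0},
  ],
)

```text
t: 34.42
eef_pos: [0.5527, 0.1677, 0.1419]
tool_rot: [[1.0, 0.004, 0.004], [0.004, -1.0, 0.002], [0.004, -0.002, -1.0]]
force: [1.1, 1.8, 8.1]
opening: 0.017
grip_force: 31.3
```

apply_moves(
  plan=[
    {"travel": [-0.8, 2, 0], "rotation": [0, 0, 0], "fingers": 0},
    {"travel": [-1.5, 4.1, 0], "rotation": [0, 0, 0], "fingers": 0},
    {"travel": [-2.1, 6.3, 0], "rotation": [0, 0, 0], "fingers": 0},
    {"travel": [-2.7, 8.4, 0], "rotation": [0, 0, 0], "fingers": 0},
    {"travel": [-2.7, 8.4, 0], "rotation": [0, 0, 0], "fingers": 0},
    {"travel": [-2.7, 8.4, 0], "rotation": [0, 0, 0], "fingers": 0},
  ],
)

```text
t: 34.92
eef_pos: [0.5506, 0.1752, 0.1419]
tool_rot: [[1.0, 0.003, 0.005], [0.003, -1.0, 0.001], [0.005, -0.001, -1.0]]
force: [4.9, -0.0, 8.1]
opening: 0.0167
grip_force: 31.3
```

apply_moves(
  plan=[
    {"travel": [-0.4, 2.2, 0], "rotation": [0, 0, 0], "fingers": 0},
    {"travel": [-0.7, 4.3, 0], "rotation": [0, 0, 0], "fingers": 0},
    {"travel": [-0.9, 6.5, 0], "rotation": [0, 0, 0], "fingers": 0},
    {"travel": [-0.9, 6.5, 0], "rotation": [0, 0, 0], "fingers": 0},
    {"travel": [-0.9, 6.5, 0], "rotation": [0, 0, 0], "fingers": 0},
  ],
)

```text
t: 35.33
eef_pos: [0.5503, 0.178, 0.1418]
tool_rot: [[1.0, -0.0, 0.004], [-0.0, -1.0, -0.004], [0.004, 0.004, -1.0]]
force: [3.7, -11.7, 13.3]
opening: 0.017
grip_force: 32.0
```

apply_moves(
  plan=[
    {"travel": [0, 2, 0], "rotation": [0, 0, 0], "fingers": 0},
    {"travel": [0, 3, 0], "rotation": [0, 0, 0], "fingers": 0},
    {"travel": [0, 3, 0], "rotation": [0, 0, 0], "fingers": 0},
    {"travel": [0, 3, 0], "rotation": [0, 0, 0], "fingers": 0},
  ],
)

```text
t: 35.67
eef_pos: [0.5504, 0.1789, 0.1417]
tool_rot: [[1.0, -0.002, 0.004], [-0.002, -1.0, -0.007], [0.004, 0.007, -1.0]]
force: [1.0, -20.0, 17.6]
opening: 0.0173
grip_force: 32.7
```

Run:
```python
from h import *
a=snap('top','t9.png'); b=snap('side','s9.png')
A=cv2.resize(a[135:225,160:290],None,fx=3,fy=3,interpolation=2);B=cv2.resize(b[180:270,175:300],None,fx=3,fy=3,interpolation=2)
cv2.imwrite('pics/c9.png',np.hstack([A,B])[:,:,::-1])
```

```text
(no output)
```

View pics/c9.png

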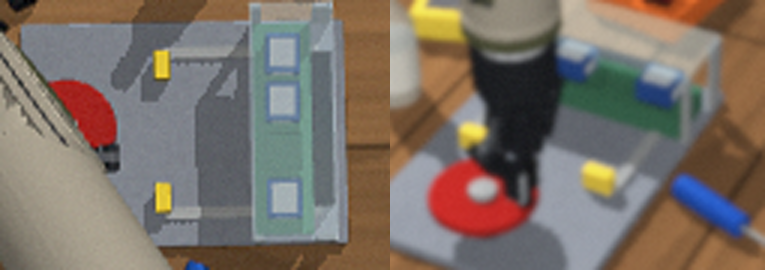

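The sled's far edge meets the dock stop under the hood and the wheel is solid. I release, lift and locate the lever.

apply_moves(
  plan=[
    {"travel": [0, -3, 0], "rotation": [0, 0, 0], "fingers": 0},
    {"travel": [0, -5, 0], "rotation": [0, 0, 0], "fingers": 0},
    {"travel": [0, -5, 0], "rotation": [0, 0, 0], "fingers": 0.5},
    {"travel": [0, -5, 0], "rotation": [0, 0, 0], "fingers": 0.5},
    {"travel": [0, -5, 0], "rotation": [0, 0, 0], "fingers": 0.5},
    {"travel": [0, -5, 0], "rotation": [0, 0, 0], "fingers": 0.5},
    {"travel": [0, -5, 40], "rotation": [0, 0, 0], "fingers": 0.5},
    {"travel": [0, -5, 80], "rotation": [0, 0, 0], "fingers": 0.2},
    {"travel": [0, -5, 100], "rotation": [0, 0, 0], "fingers": 0},
    {"travel": [0, -5, 100], "rotation": [0, 0, 0], "fingers": 0},
    {"travel": [0, -5, 100], "rotation": [0, 0, 0], "fingers": 0},
  ],
)

```text
t: 36.68
eef_pos: [0.5482, 0.1793, 0.2406]
tool_rot: [[1.0, 0.004, 0.002], [0.004, -1.0, 0.0], [0.002, -0.0, -1.0]]
force: [0.0, -1.0, -0.4]
opening: -0.0002
grip_force: 0.0
```

Run:
```python
from m import *
print(telemetry.read_state()['eef_pos'])
print(tri((197.6,277.1),(116.0,206.4)))
# now
a=snap('top','t10.png')[:,:,::-1]; b=snap('side','s10.png')[:,:,::-1]
print(blobs(a,(0,150,80),(8,255,255),(105,195,128,215)),blobs(b,(0,150,80),(8,255,255),(188,266,210,290)))
print('block', onz('top',(105+72/4.4,128+316/4.4),.063),'ball@.104',onz('top',(116,206.4),.104))
for r in [(64,228),(90,486)]: print(onz('top',(105+r[0]/4.4,128+r[1]/4.4),.038))
# sled check
hsv=cv2.cvtColor(a,cv2.COLOR_BGR2HSV); m=cv2.inRange(hsv,(60,30,30),(90,255,255)); m[:140]=0;m[220:]=0;m[:,:200]=0;m[:,285:]=0
c=np.where(m.sum(0)>255*15)[0]; print(c.min(),c.max(),proj('top',[[.59,.0473-.088+.03,.04],[.59,.0473-.088-.03,.04]]))
```

```text
[0.5482435  0.17933339 0.24060694]
(array([0.50256986, 0.35851524, 0.12612783]), np.float64(0.002366917737057464))
[([116.3, 206.2], 57, [112, 202, 9, 9])] [([197.7, 277.1], 108, [192, 272, 12, 12])]
block [0.52566434 0.36135445 0.063     ] ball@.104 [0.50307295 0.3647428  0.104     ]
[0.59026453 0.37519686 0.038     ]
[0.40892431 0.35462778 0.038     ]
244 264 [[243.71666887 177.42765667]
 [263.0305714  177.0558585 ]]
```

apply_moves(
  plan=[
    {"travel": [-20, 37, 0], "rotation": [0, 0, 2], "fingers": 0},
    {"travel": [-40, 73, 0], "rotation": [0, 0, 4], "fingers": 0},
    {"travel": [-60, 110, 0], "rotation": [0, 0, 6], "fingers": 0},
    {"travel": [-80, 147, 0], "rotation": [0, 0, 6], "fingers": 0},
    {"travel": [-98, 184, 0], "rotation": [0, 0, 6], "fingers": 0},
    {"travel": [-98, 184, 0], "rotation": [0, 0, 6], "fingers": 0},
    {"travel": [-98, 184, -35], "rotation": [0, 0, 6], "fingers": 0},
    {"travel": [-98, 184, -69], "rotation": [0, 0, 6], "fingers": 0},
    {"travel": [-98, 184, -69], "rotation": [0, 0, 6], "fingers": 0},
    {"travel": [-98, 184, -69], "rotation": [0, 0, 6], "fingers": 0},
    {"travel": [-90, 185, -69], "rotation": [0, 0, 6], "fingers": 0},
    {"travel": [-80, 186, -69], "rotation": [0, 0, 6], "fingers": 0},
    {"travel": [-70, 187, -69], "rotation": [0, 0, 6], "fingers": 0},
    {"travel": [-60, 188, -69], "rotation": [0, 0, 6], "fingers": 0},
    {"travel": [-60, 188, -69], "rotation": [0, 0, 6], "fingers": 0},
  ],
)

```text
t: 38.03
eef_pos: [0.4908, 0.3666, 0.1713]
tool_rot: [[0.994, 0.105, 0.002], [0.105, -0.994, 0.001], [0.002, -0.001, -1.0]]
force: [1.4, -0.7, 0.1]
opening: -0.0001
grip_force: 0.0
```

apply_moves(
  plan=[
    {"travel": [8, 1, 0], "rotation": [0, 0, 0], "fingers": 0},
    {"travel": [16, 2, 0], "rotation": [0, 0, 0], "fingers": 0},
    {"travel": [23, 2.5, 0], "rotation": [0, 0, 0], "fingers": 0},
    {"travel": [29, 3, 0], "rotation": [0, 0, 0], "fingers": 0},
    {"travel": [34, 3.5, 0], "rotation": [0, 0, 0], "fingers": 0},
    {"travel": [37, 4, 0], "rotation": [0, 0, 0], "fingers": 0},
    {"travel": [37, 4, 0], "rotation": [0, 0, 0], "fingers": 0},
    {"travel": [37, 4, 0], "rotation": [0, 0, 0], "fingers": 0},
  ],
)

```text
t: 38.7
eef_pos: [0.5239, 0.3726, 0.1704]
tool_rot: [[0.994, 0.11, -0.002], [0.11, -0.994, 0.002], [-0.002, -0.002, -1.0]]
force: [-5.4, 5.5, 0.3]
opening: 0.0002
grip_force: 3.5
```

Run:
```python
from m import *
a=snap('top','t11.png')[:,:,::-1]; b=snap('side','s11.png')[:,:,::-1]
print(blobs(b,(0,150,80),(8,255,255),(140,240,250,320)))
for x in(-.024,0,.017,.024): print(x,proj('side',[.527+x*.994,.367+x*.11,.06+np.sqrt(.05**2-x*x)]))
A=cv2.resize(a[145:255,95:205],None,fx=3.2,fy=3.2,interpolation=2);B=cv2.resize(b[225:335,125:260],None,fx=3.2,fy=3.2,interpolation=2)
cv2.imwrite('pics/c10.png',np.hstack([A,B]))
```

```text
[([209.4, 250.4], 261, [198, 240, 25, 19]), ([154.6, 282.9], 11, [153, 282, 4, 3]), ([171.5, 287.4], 16, [169, 286, 6, 4]), ([219.5, 300.5], 13, [217, 299, 5, 4]), ([237.1, 305.3], 14, [235, 304, 5, 4])]
-0.024 [[197.31024909 285.26469715]]
0 [[188.09624364 281.01837523]]
0.017 [[181.88826273 280.17331068]]
0.024 [[179.42976731 280.39120733]]
```

View pics/c10.png

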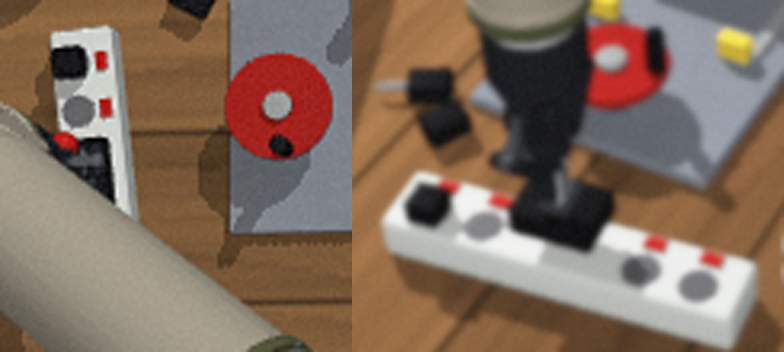

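The ball is now at top (115.3,189.4), thrown about 50 mm toward +x. I nudge it a bit more, retreat and verify.

apply_moves(
  plan=[
    {"travel": [3, 0, 0], "rotation": [0, 0, 0], "fingers": 0},
    {"travel": [4, 0, 0], "rotation": [0, 0, 0], "fingers": 0},
    {"travel": [4, 0, 0], "rotation": [0, 0, 0], "fingers": 0},
    {"travel": [-10, -1, 0], "rotation": [0, 0, 0], "fingers": 0},
    {"travel": [-35, -4, 0], "rotation": [0, 0, 0], "fingers": 0},
    {"travel": [-60, -6, 10], "rotation": [0, 0, 0], "fingers": 0},
    {"travel": [-70, -40, 45], "rotation": [0, 0, 0], "fingers": 0},
    {"travel": [-70, -75, 80], "rotation": [0, 0, 0], "fingers": 0},
    {"travel": [-70, -115, 90], "rotation": [0, 0, 0], "fingers": 0},
    {"travel": [-70, -155, 90], "rotation": [0, 0, 0], "fingers": 0},
    {"travel": [-70, -195, 90], "rotation": [0, 0, 0], "fingers": 0},
    {"travel": [-70, -235, 90], "rotation": [0, 0, 0], "fingers": 0},
    {"travel": [-70, -235, 90], "rotation": [0, 0, 0], "fingers": 0},
    {"travel": [-70, -235, 90], "rotation": [0, 0, 0], "fingers": 0},
  ],
)

```text
t: 39.97
eef_pos: [0.456, 0.1316, 0.2609]
tool_rot: [[0.995, 0.101, 0.001], [0.101, -0.995, -0.002], [0.001, 0.002, -1.0]]
force: [-0.3, 0.6, -0.5]
opening: 0.0001
grip_force: 0.0
```

Run:
```python
from m import *
a=snap('top','t12.png')[:,:,::-1]; b=snap('side','s12.png')[:,:,::-1]
ta=blobs(a,(0,150,80),(8,255,255),(105,180,128,215)); sb=blobs(b,(0,150,80),(8,255,255),(160,255,215,290)); print(ta,sb)
print(onz('top',ta[0][0],.104))
hsv=cv2.cvtColor(a,cv2.COLOR_BGR2HSV); m=cv2.inRange(hsv,(60,30,30),(90,255,255)); m[:140]=0;m[220:]=0;m[:,:200]=0;m[:,285:]=0
c=np.where(m.sum(0)>255*15)[0]; print(c.min(),c.max())
A=cv2.resize(a[130:260,95:350],None,fx=3.1,fy=3.1,interpolation=2)
cv2.imwrite('pics/c11.png',A)
```

```text
[([114.2, 190.4], 60, [110, 187, 10, 8])] [([204.7, 256.1], 56, [195, 255, 20, 4]), ([179.3, 272.1], 98, [174, 267, 11, 12]), ([171.5, 287.5], 17, [169, 286, 6, 4])]
[0.55038547 0.37073507 0.104     ]
244 264
```

View pics/c11.png

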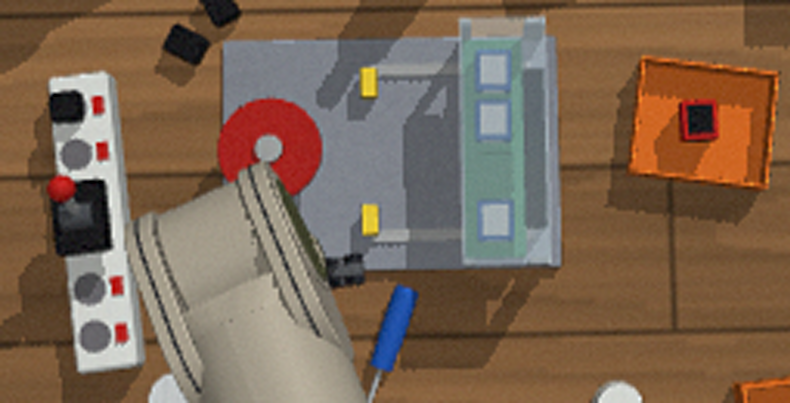

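The final view shows the ball at (114.2,190.4), moved 48 mm and so fully on. The sled is docked with three level relays, and red is in the tray.

```bash
python3 -c "
from cell import job
print(job.close_job())"
```

```text
the job is handed in; nothing more can be done
None
```

I handed the job in after about 40 s of robot time, and no verdict came back. In the last pictures the sled is docked under the hood, the good relay and the only two spares on the bench are plugged home, the faulty relay is in the small scrap tray, and the power lever, thrown last, is on.

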